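# Pack the rinsed bent tubes away and hang up the pail

### The job

The rinsed bent steel tubes are dry: put every tube on the mat into the storage case, bridging it with both straight ends down in a facing pair of notches and the bend hanging below, one tube to a pair. When all are in, put the lid on the case so that it is fully seated, and hang the empty rinse pail by its handle on the drying hook (before or after). Do not tip over the small glass jar.

Things in the scene. Friction and masses are not known exactly. Their poses are not given: they have to be found in the camera images.
- case: Fixed grey case, open top, 226 (x) x 170 (y) x 74 mm high, 5 mm walls and floor; x within 0.25 rad of world x. Origin: centre of underside, z up. Inside, two white combs (8 mm thick, tips 72 mm up) run along x at y = +58 and -58 mm: 4 facing pairs of 90-degree V notches, 36 mm apart, 18 mm deep. A tube lies along y, one end in each facing notch, bend between the combs. End pairs are 54 mm from the end walls.
- lid: Loose grey lid, 0.32 kg, 242 (x) x 186 (y) mm, 5 mm plate with a 14 mm deep, 4 mm thick skirt that goes outside the case's walls, 4 mm play a side; a half turn fits too. Origin: centre of the skirt's lower edge, z up. Block handle on top, central, 80 (x) x 20 (y) mm, from 19 to 49 mm up. Seated, its plate lies on the rim, origin 60 mm above the case's; a tube not down in its notches holds it up.
- pail: Small steel rinse pail, 0.12 kg, loose, upright on the bench, 60 mm high, 60 mm across the foot and 72 mm across the rim. Origin: centre of its underside, z up. It has a rigid square handle of flat steel: uprights at y = +34 and -34 mm, level top bar along the pail's y, 72 mm long, 8 mm wide, 10 mm high, its middle 125 mm above the origin.
- bail (a point): Middle of the pail's handle top bar (axes as the pail's).
- hook: Fixed drying hook: 130 x 100 x 10 mm base plate, 10 mm post at its origin (z up); at the top a 10 mm round arm along the hook's -x (towards the robot), axis 200 mm high, level for 95 mm, then turned up to a tip at x = -105 mm, 230 mm high.
- hook_rest (a point): Point on top of the hook's arm where a handle should rest, 58 mm out from the post and 205 mm high; axes as the hook's.
- notch0 (a point): Middle between the two facing notches of pair 0 (-54 mm along the case's x), at the height (62.5 mm) where the axis of a seated tube's ends lies; axes as the case's.
- notch1 (a point): Middle between the two facing notches of pair 1 (-18 mm along the case's x), at the height (62.5 mm) where the axis of a seated tube's ends lies; axes as the case's.
- notch2 (a point): Middle between the two facing notches of pair 2 (+18 mm along the case's x), at the height (62.5 mm) where the axis of a seated tube's ends lies; axes as the case's.
- notch3 (a point): Middle between the two facing notches of pair 3 (+54 mm along the case's x), at the height (62.5 mm) where the axis of a seated tube's ends lies; axes as the case's.
- tube0: Bent 12 mm round steel tube, 90 g, loose, at the start flat on a 3 mm mat (may be absent). Flat hat shape, square bends, in its x-y plane: two ends on one line along x, |x| from 22 to 74 mm; two legs along y at x = +22 and -22 mm, y from 0 to 45 mm (56 mm over their outsides); the bend, a cross piece, at y = 45 mm. Origin: on the axis of the ends, midway. x along the ends, y towards the bend.
- tube0_bend (a point): Middle of tube0's cross piece, axis, at y = 45 mm.
- tube1: Bent 12 mm round steel tube, 90 g, loose, at the start flat on a 3 mm mat (may be absent). Flat hat shape, square bends, in its x-y plane: two ends on one line along x, |x| from 22 to 74 mm; two legs along y at x = +22 and -22 mm, y from 0 to 45 mm (56 mm over their outsides); the bend, a cross piece, at y = 45 mm. Origin: on the axis of the ends, midway. x along the ends, y towards the bend.
- tube1_bend (a point): Middle of tube1's cross piece, axis, at y = 45 mm.
- tube2: Bent 12 mm round steel tube, 90 g, loose, at the start flat on a 3 mm mat (may be absent). Flat hat shape, square bends, in its x-y plane: two ends on one line along x, |x| from 22 to 74 mm; two legs along y at x = +22 and -22 mm, y from 0 to 45 mm (56 mm over their outsides); the bend, a cross piece, at y = 45 mm. Origin: on the axis of the ends, midway. x along the ends, y towards the bend.
- tube2_bend (a point): Middle of tube2's cross piece, axis, at y = 45 mm.
- tube3: Bent 12 mm round steel tube, 90 g, loose, at the start flat on a 3 mm mat (may be absent). Flat hat shape, square bends, in its x-y plane: two ends on one line along x, |x| from 22 to 74 mm; two legs along y at x = +22 and -22 mm, y from 0 to 45 mm (56 mm over their outsides); the bend, a cross piece, at y = 45 mm. Origin: on the axis of the ends, midway. x along the ends, y towards the bend.
- tube3_bend (a point): Middle of tube3's cross piece, axis, at y = 45 mm.
- jar: Small glass jar, 55 mm, a bystander; origin: centre of its underside, z up.
Things that resemble listed ones, but are neither listed nor needed, are in the scene too. Leave any green look-alike of the tube1 alone.

How it is judged:
By the outcome, as a careful person would: the job done as asked, in the order asked, and still so for the second after the job is handed in, with the robot touching nothing.
Of tube0, tube1, tube2, tube3 only 2 to 4 are there at a start; the rules pass over those that are not, and their reading is None.
At some moment in a run one of tube0, tube1, tube2, tube3, lid may be knocked a few centimetres aside while the robot is not near it.
It also fails if it takes over 210 s, if anything falls off the work surface, if the arm or the gripper's body presses on something with over 40 N, if the wrist force passes 120 N, or if a joint passes its speed limit or range.

### The arm

A 6-joint arm with a two-finger parallel gripper is mounted at the origin on the work surface. World frame = base frame: x ahead of the robot, y to its left, z up, the work surface at z = 0. Lengths are in m, angles in rad, forces in N, time in s.
With the tool pointing down it reaches from about 0.325 to 0.85 m from the base axis. Payload 4.4 kg.
Tool frame: the origin (TCP) lies between the finger pads; the fingertips stand 22 mm ahead of it and the grasp point (between the pads) lies 3 mm ahead of it (manip.tips_ahead is the z of the fingertips in the tool frame, in m); z points along the fingers, y is the direction in which the jaws open and shut (so a half turn about z gives the same grasp; the last joint's range is limited). The gripper opens to 94 mm and grips with 3 to 60 N. Pads are 16 mm wide; open, the fingers measure 119 mm over their backs; the gripper's body (75 mm by 177 mm) begins 78 mm behind the grasp point.
Start: joints at [-1.383, 0.207, 1.542, -0, 1.393, -0.15], TCP at [0.191, -0.542, 0.227] pointing down, gripper open.
Joint ranges: [-2.73, 2.73], [-0.86, 2.22], [0.23, 2.46], [-1.11, 4.25], [0.08, 2.63], [-2.82, 2.82]. Speed limits (rad/s): [2.79, 2.79, 3.14, 3.14, 3.14, 3.14].

### API

Orientations are given as a unit quaternion [w, x, y, z].
In Python, from bench import manip gives the robot as it stands.
- The arm moves only by the shell command python3 -m pendant 'ROWS'. ROWS is JSON, a list of rows, each an object with "rot": the turn, a rotation vector about the tool's x, y, z in rad, a list of three; "travel": the shift along the tool's x, y, z in mm, a list of three; "grip": the finger opening in mm, from 0 to 94. A call has 1 to 20 rows; each row shifts and turns the pose as measured when the row begins, along the tool's axes as they then stand; what a row does not reach is not made up. A row lasts 1/10 s, in which the tool goes at most 50 mm and 8.59 degrees, less where a joint would pass 70% of its speed; a pose out of reach is approached as far as the arm can. A call with a gripper value outside its range is refused whole. The fingers move at their own pace and stop on an object; the grip force is fixed at half the most. Time passes only in rows, so rows that do not move let the fingers close. It gives the time, the measured TCP pose, the force and the opening at its end, in the units of the state.
- manip.get_obs(): the state, without advancing time (a new reading comes with each control period).
- manip.capture(name): name is "scene" or "top" or "wrist"; returns (picture, depth): 400x640x3 uint8, red, green, blue; 400x640 float32, m along the optical axis (not along the pixel's ray), 0 where there is no reading.
- manip.camera_params(name): a dict with "fx", "fy", "cx", "cy" (pixels), "extrinsics" (4x4, takes a point from camera to world coordinates); the wrist camera has in their place "tool_from_camera" (4x4, takes a point from camera to tool coordinates, whose origin is the TCP and whose axes are the flange's). Camera axes: x right, y up, looking along -z (the intrinsics and any distortion apply to the point x, -y, -z); pixel columns grow to the right and rows downward; lengths in m; the calibration is good to about 2 mm. A picture is of the moment at which its call begins: read the wrist's pose just before it. camera_params takes no time and is no camera call.
- manip.close_job(): hands the job in, once; it reports no verdict.
The state is a dict: "time": time; "qpos": joint angles; "qd": joint speeds; "effort": joint torques, N m; "ee_pos": TCP position; "ee_rot": TCP orientation; "contact_force": force on the tool from outside, world axes, zero at the start; "wrist_torque": the same for the moment, N m; "grip_width": finger opening in m.
Only numpy, scipy, OpenCV 4.12 (cv2) and the standard library are available. Lean on these libraries where they do the work, as an engineer would, in place of code of your own. Each camera call takes 0.05 s, during which the arm holds its last target.

## Working session

There is one attempt and no reset: what is moved stays moved. The work goes in short steps, Python scripts to look and compute and a shell command to move; the robot and the scene stay as the last step left them, time stands still between calls to the robot, and variables do not carry over. Pictures are saved under pics/ and viewed, and the job is handed in when it is done.

```bash
ls; mkdir -p pics; cat > h.py <<'E'
import numpy as np, cv2
from bench import manip
from scipy.spatial.transform import Rotation as R
def snap(n,f,crop=None,k=1):
    o=manip.get_obs(); im,d=manip.capture(n)
    np.savez('last_%s.npz'%n,im=im,d=d,p=o['ee_pos'],q=o['ee_rot'])
    v=im if crop is None else im[crop[1]:crop[3],crop[0]:crop[2]]
    cv2.imwrite('pics/'+f,cv2.resize(cv2.cvtColor(v,cv2.COLOR_RGB2BGR),None,fx=k,fy=k,interpolation=cv2.INTER_CUBIC))
    return im,d
E
python3 - <<'E'
from h import *
print(manip.get_obs())
for n in['scene','top','wrist']:
    snap(n,n+'0.png'); print(n,manip.camera_params(n))
E
```

```text
pics
{'time': 0.0, 'qpos': array([-1.38251944e+00,  2.07412811e-01,  1.54294147e+00, -1.74360610e-05,
        1.39347357e+00, -1.50507254e-01]), 'qd': array([ 0.00092018, -0.00025483, -0.00013902,  0.00036205, -0.00018808,
       -0.00010204]), 'effort': array([ 5.09823476e-04, -3.70872581e+01, -2.81419551e+01,  6.97449222e-02,
        3.58455267e-02, -1.68635447e-04]), 'ee_pos': array([ 0.19093411, -0.54157898,  0.22630075]), 'ee_rot': array([-1.11723451e-03,  9.85686559e-01,  1.68584573e-01, -2.96824128e-05]), 'contact_force': array([-0.37290788, -0.81966877,  0.84866412]), 'wrist_torque': array([-0.04277576, -0.04619126, -0.02396975]), 'grip_width': 0.0937388818866649}
scene {'fx': 452.0490662979177, 'fy': 452.0490662979177, 'cx': 321.87002336470357, 'cy': 201.77226879847757, 'extrinsics': array([[-0.04455044, -0.64568802,  0.76230063,  1.55486938],
       [ 0.99894226, -0.02009601,  0.04135844,  0.01100975],
       [-0.01138545,  0.76333684,  0.64590033,  1.10577596],
       [ 0.        ,  0.        ,  0.        ,  1.        ]])}
top {'fx': 414.98167008790426, 'fy': 414.981670087
[... 185 characters left out ...]
.75506200e-02, -6.22938982e-04,
        -2.77763463e-02],
       [ 3.30118514e-03,  1.42157976e-01,  9.89838478e-01,
         1.30508015e+00],
       [ 0.00000000e+00,  0.00000000e+00,  0.00000000e+00,
         1.00000000e+00]])}
wrist {'fx': 306.0359616362824, 'fy': 306.0359616362824, 'cx': 322.51918537705143, 'cy': 198.64212746595325, 'tool_from_camera': array([[-3.40164080e-04,  9.66507532e-01,  2.56638022e-01,
         7.39641758e-02],
       [ 9.99999697e-01,  5.08455793e-04, -5.89399715e-04,
         2.06252621e-04],
       [-7.00148353e-04,  2.56637743e-01, -9.66507413e-01,
        -1.57174343e-01],
       [ 0.00000000e+00,  0.00000000e+00,  0.00000000e+00,
         1.00000000e+00]])}
```

View pics/scene0.png

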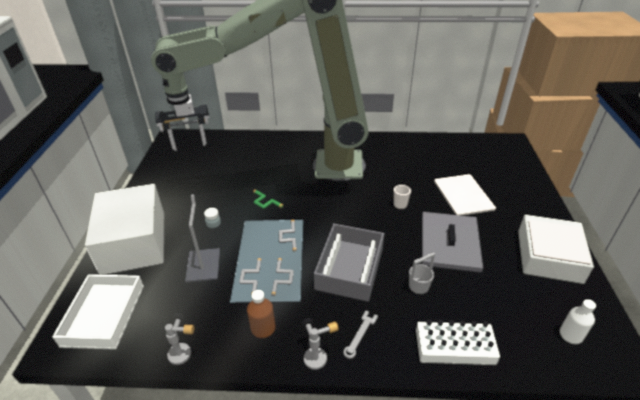

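View pics/top0.png

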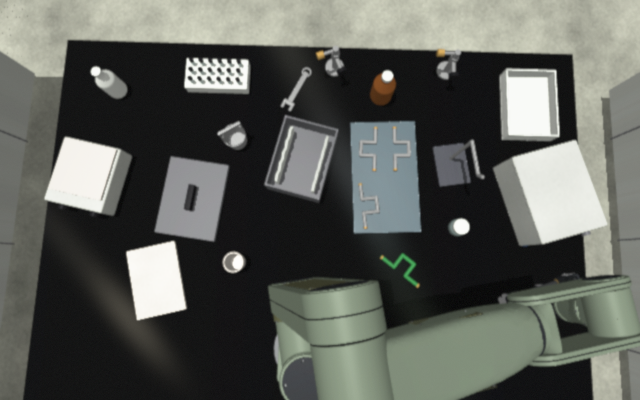

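View pics/wrist0.png

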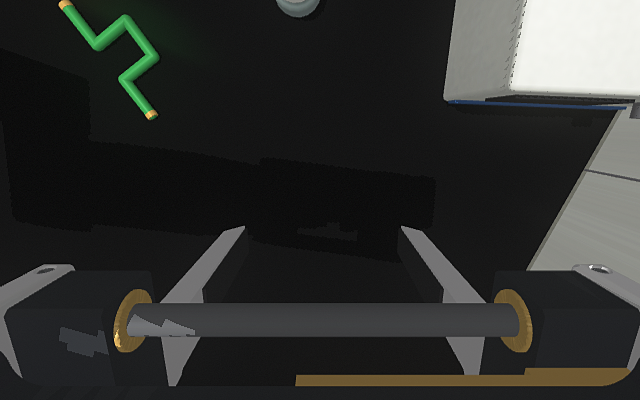

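The mat holds three steel tubes: top view (370,150), (400,148) and (368,205). The green look-alike is off the mat at (403,266). Also in the top view:
- Case at (302,158).
- Lid at (193,198).
- Pail with handle at (235,136). The handle-less cup at (234,262) is not the pail.
- Hook at (458,163).
- Jar at (459,227).

Next I measure coarse positions.

```bash
cat >> h.py <<'E'
def T(n,L=None):
    c=manip.camera_params(n)
    if n!='wrist': return c,c['extrinsics']
    M=np.eye(4); q=L['q']; M[:3,:3]=R.from_quat([q[1],q[2],q[3],q[0]]).as_matrix(); M[:3,3]=L['p']
    return c,M@c['tool_from_camera']
def ray(n,uv,z,L=None):
    c,M=T(n,L); uv=np.atleast_2d(np.asarray(uv,float))
    r=np.c_[(uv[:,0]-c['cx'])/c['fx'],-(uv[:,1]-c['cy'])/c['fy'],-np.ones(len(uv))]@M[:3,:3].T
    return M[:3,3]+r*((z-M[2,3])/r[:,2])[:,None]
def cloud(n,L):
    c,M=T(n,L); d=L['d']; v,u=np.mgrid[:400,:640]
    P=np.stack([(u-c['cx'])/c['fx']*d,-(v-c['cy'])/c['fy']*d,-d],-1)@M[:3,:3].T+M[:3,3]
    P[d==0]=np.nan; return P
def load(n): return np.load('last_%s.npz'%n)
E
python3 - <<'E'
from h import *
L=load('top');P=cloud('top',L)
for n,uv in dict(case=(302,158),lid=(193,185),handle=(191,197),pail=(235,136),hookbase=(442,170),hookarm=(470,160),jar=(459,227),mat=(400,200),A=(374,150),B=(394,150),C=(375,205),bench=(330,230),bench2=(150,120)).items():
    print(n,P[uv[1],uv[0]].round(3))
im=cv2.cvtColor(L['im'],cv2.COLOR_RGB2BGR)
cv2.imwrite('pics/top_zoom.png',cv2.resize(im[100:260,150:500],None,fx=2.25,fy=2.25,interpolation=cv2.INTER_CUBIC))
E
```

```text
case [0.586 0.045 0.01 ]
lid [0.483 0.376 0.046]
handle [0.445 0.378 0.048]
pail [0.655 0.265 0.003]
hookbase [ 0.56  -0.403  0.007]
hookarm [ 0.597 -0.496  0.001]
jar [ 0.375 -0.438  0.057]
mat [ 0.461 -0.27   0.   ]
A [ 0.622 -0.186 -0.001]
B [ 0.623 -0.25   0.002]
C [ 0.441 -0.189  0.012]
bench [ 0.359 -0.05   0.005]
bench2 [ 0.702  0.547 -0.001]
```

View pics/top_zoom.png

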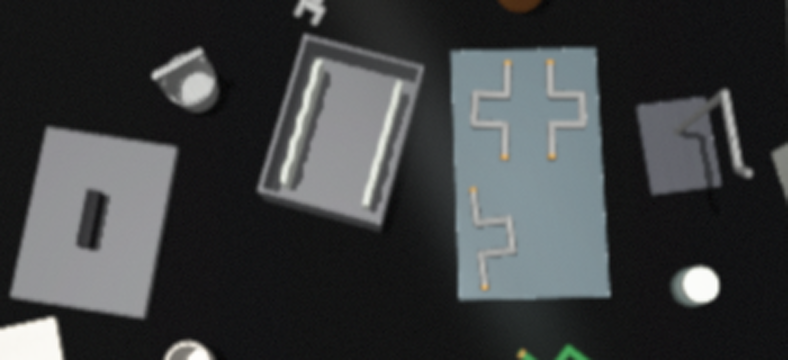

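```bash
python3 -m pendant '[{"rot":[0,0,-0.137],"travel":[0,0,-20],"grip":94},{"rot":[0,0,-0.137],"travel":[0,0,-20],"grip":94},{"rot":[0,0,-0.137],"travel":[0,0,-20],"grip":94},{"rot":[0,0,-0.137],"travel":[0,0,-20],"grip":94},{"rot":[0,0,-0.137],"travel":[0,0,-20],"grip":94},{"rot":[0,0,-0.137],"travel":[0,0,-20],"grip":94},{"rot":[0,0,-0.137],"travel":[0,0,0],"grip":94},{"rot":[0,0,-0.137],"travel":[0,0,0],"grip":94},{"rot":[0,0,-0.137],"travel":[0,0,0],"grip":94},{"rot":[0,0,0],"travel":[34,31,0],"grip":94},{"rot":[0,0,0],"travel":[34,31,0],"grip":94},{"rot":[0,0,0],"travel":[34,31,0],"grip":94},{"rot":[0,0,0],"travel":[34,31,0],"grip":94},{"rot":[0,0,0],"travel":[34,31,0],"grip":94},{"rot":[0,0,0],"travel":[34,31,0],"grip":94},{"rot":[0,0,0],"travel":[34,31,0],"grip":94},{"rot":[0,0,0],"travel":[34,31,0],"grip":94},{"rot":[0,0,0],"travel":[34,31,0],"grip":94},{"rot":[0,0,0],"travel":[34,31,0],"grip":94}]'
python3 - <<'E'
from h import *
o=manip.get_obs();print(o['qpos'])
snap('wrist','w1.png')
E
```

```text
time: 2.05
ee_pos: [0.4884, -0.1747, 0.3456]
ee_rot: [-0.007, 0.693, 0.721, 0.004]
contact_force: [0.7, 0.0, 0.5]
grip_width: 0.0938
[-0.51758797  0.02532463  1.50178024  0.01128075  1.62655963 -0.55777946]
```

View pics/w1.png

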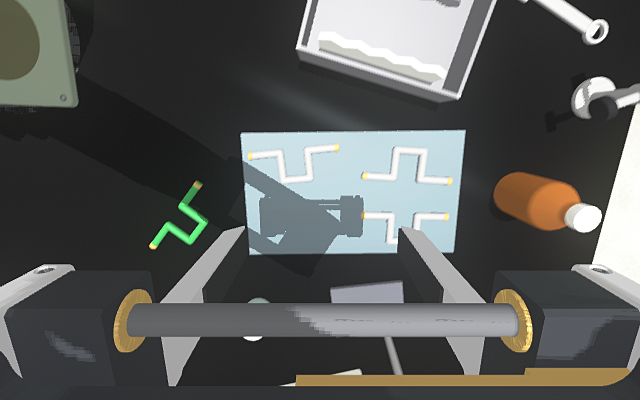

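```bash
cat >> h.py <<'E'
def caps(L,n='wrist',roi=None):
    hsv=cv2.cvtColor(L['im'],cv2.COLOR_RGB2HSV)
    m=cv2.inRange(hsv,(8,90,110),(30,255,255))
    if roi: 
        k=np.zeros_like(m); k[roi[1]:roi[3],roi[0]:roi[2]]=1; m=m*k
    nn,_,st,ce=cv2.connectedComponentsWithStats(m)
    return [(ce[i].round(1),int(st[i,4])) for i in range(1,nn) if st[i,4]>4]
def tube(L,a,b,n='wrist',z=0.011):
    P=ray(n,[a,b],z,L); d=P[1]-P[0]
    return P.mean(0)[:2].round(4),round(float(np.linalg.norm(d)),4),round(float(np.arctan2(d[1],d[0])),4)
E
python3 - <<'E'
from h import *
L=load('wrist')
for c,a in caps(L,roi=(235,120,470,260)): print(c,a,ray('wrist',c,.011,L)[0,:2].round(4))
E
```

```text
[336.3 147.1] 18 [ 0.5071 -0.1405]
[249.9 155.3] 22 [ 0.3692 -0.1591]
[364.4 175. ] 16 [ 0.5551 -0.1835]
[449.2 181.4] 20 [ 0.6942 -0.1883]
[363.1 214.7] 21 [ 0.5578 -0.2509]
[445.9 216.4] 19 [ 0.697 -0.248]
```

A is at (408,165), B at (405,228) and C at (293,165). All three cap spacings come out at 139 mm, so the readings agree. Next, the case from above.

```bash
python3 -m pendant '[{"rot":[0,0,0],"travel":[43,10,-10],"grip":94},{"rot":[0,0,0],"travel":[43,10,-10],"grip":94},{"rot":[0,0,0],"travel":[43,10,0],"grip":94},{"rot":[0,0,0],"travel":[43,10,0],"grip":94},{"rot":[0,0,0],"travel":[0,0,0],"grip":94}]'
python3 - <<'E'
from h import *
snap('wrist','w2.png')
E
```

```text
time: 2.6
ee_pos: [0.5239, 0.0094, 0.3664]
ee_rot: [-0.01, 0.689, 0.725, 0.007]
contact_force: [-0.4, -0.6, 0.3]
grip_width: 0.0939
```

View pics/w2.png

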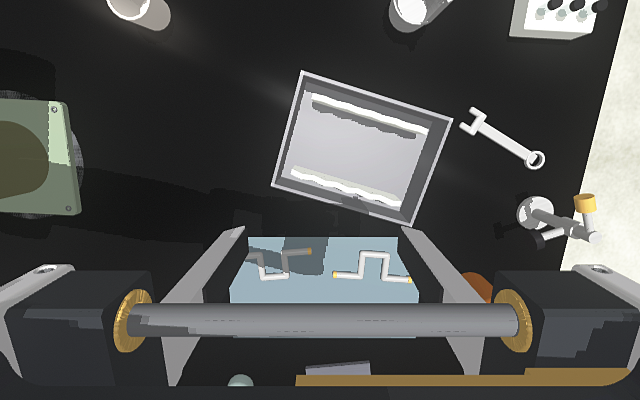

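```bash
cat > case.py <<'E'
from h import *
L=load('wrist');P=cloud('wrist',L)
roi=P[60:235,260:465]
print('floor z',np.nanmedian(P[140:160,340:370,2]))
m=(roi[...,2]>.066)&(roi[...,2]<.085)
Q=roi[m][:,:2].astype(np.float32); print(len(Q))
r=cv2.minAreaRect(Q); print('depth rect',r)
# colour edges: outer outline of rim (brighter than black bench), cast onto z=.074
g=cv2.cvtColor(L['im'],cv2.COLOR_RGB2GRAY)
v=cv2.resize(L['im'][60:235,260:465],None,fx=3.8,fy=3.4,interpolation=cv2.INTER_CUBIC)
cv2.imwrite('pics/casez.png',cv2.cvtColor(v,cv2.COLOR_RGB2BGR))
C=[(303,71),(452,119),(413,226),(272,187)]
W=ray('wrist',C,.074,L); print(W.round(4)); print('centre',W.mean(0).round(4)); 
for i in range(4):
    e=W[(i+1)%4]-W[i]; print(np.linalg.norm(e).round(4),np.arctan2(e[1],e[0]).round(3))
E
python3 case.py
```

```text
floor z 0.004895508772087498
2816
depth rect ((0.5743391513824463, 0.04317793250083923), (0.17018254101276398, 0.2267434448003769), 76.29096984863281)
[[ 0.4879  0.1504  0.074 ]
 [ 0.7023  0.0973  0.074 ]
 [ 0.6661 -0.065   0.074 ]
 [ 0.4473 -0.0149  0.074 ]]
centre [0.5759 0.0419 0.074 ]
0.2209 -0.243
0.1663 -1.79
0.2245 2.916
0.1703 1.33
```

View pics/casez.png

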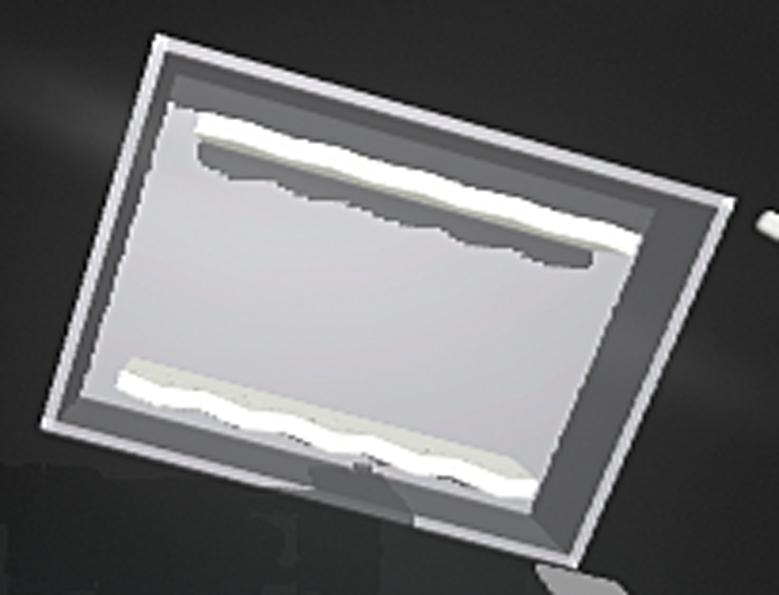

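```bash
cat >> h.py <<'E'
def Rt(psi,phi=0):
    x=np.array([np.cos(psi),np.sin(psi),0]);y=np.array([np.sin(psi),-np.cos(psi),0])
    return R.from_matrix(np.c_[x,y,[0,0,-1]])*R.from_rotvec([0,phi,0])
def go(p,psi,phi=0):
    o=manip.get_obs();q=o['ee_rot'];r=R.from_quat([q[1],q[2],q[3],q[0]]);t=Rt(psi,phi)
    rv=(r.inv()*t).as_rotvec(); d=np.array(p)-o['ee_pos']
    print('rot',rv.round(3),'n>=',np.ceil(np.linalg.norm(rv)/.148),'| travel(final frame)',(t.inv().apply(d)*1000).round(1),'(now frame)',(r.inv().apply(d)*1000).round(1),'n>=',np.ceil(np.linalg.norm(d)/.048), 'F',o['contact_force'].round(1),'w',round(o['grip_width']*1000,1),'t',round(o['time'],1))
E
python3 - <<'E'
from h import *
go([.6254,-.1659,.12],1.536)
E
```

```text
rot [-0.006 -0.022  0.084] n>= 1.0 | travel(final frame) [-169.4  107.8  246.1] (now frame) [-183.3   94.4  241.6] n>= 7.0 F [ 0.3 -0.4 -0.2] w 93.8 t 2.6
```

```bash
python3 -m pendant '[{"rot":[-0.006,-0.022,0.084],"travel":[0,0,0],"grip":80},{"rot":[0,0,0],"travel":[-24,15,35],"grip":80},{"rot":[0,0,0],"travel":[-24,15,35],"grip":80},{"rot":[0,0,0],"travel":[-24,15,35],"grip":80},{"rot":[0,0,0],"travel":[-24,15,35],"grip":80},{"rot":[0,0,0],"travel":[-24,15,35],"grip":80},{"rot":[0,0,0],"travel":[-24,15,35],"grip":80},{"rot":[0,0,0],"travel":[-24,15,35],"grip":80},{"rot":[0,0,0],"travel":[0,0,0],"grip":80}]'
python3 - <<'E'
from h import *
go([.6254,-.1659,.027],1.536)
snap('wrist','w3.png')
E
```

```text
time: 3.55
ee_pos: [0.6221, -0.1859, 0.113]
ee_rot: [0.002, 0.723, 0.69, -0.001]
contact_force: [-1.3, -0.5, -0.6]
grip_width: 0.0801
rot [ 0.001  0.005 -0.012] n>= 1.0 | travel(final frame) [20.1  2.6 86. ] (now frame) [20.6  2.2 85.9] n>= 2.0 F [-1.3 -0.5 -0.6] w 80.1 t 3.5
```

View pics/w3.png

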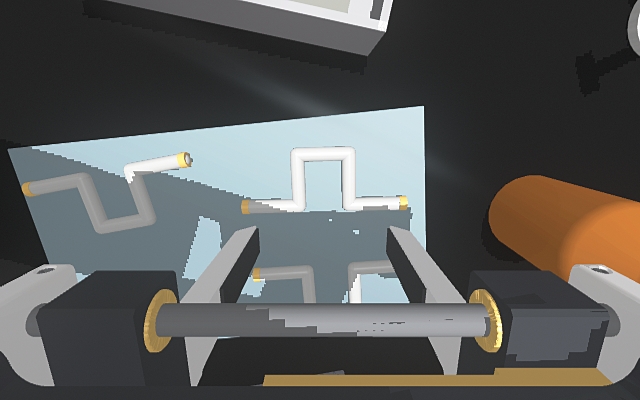

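```bash
python3 - <<'E'
from h import *
L=load('wrist')
c=caps(L,roi=(5,100,420,230)); print(c)
for a,_ in c: print(ray('wrist',a,.011,L)[0,:2].round(4))
E
```

```text
[(array([182.3, 159.6]), 132), (array([ 26.6, 189.4]), 105), (array([402.9, 202.4]), 83), (array([244.7, 206.5]), 93)]
[ 0.5051 -0.1415]
[ 0.3658 -0.1608]
[ 0.6926 -0.1881]
[ 0.5532 -0.1852]
```

```bash
python3 -m pendant '[{"rot":[0,0,-0.026],"travel":[10,0,20],"grip":72},{"rot":[0,0,0],"travel":[9,1,20],"grip":72},{"rot":[0,0,0],"travel":[0,0,20],"grip":72},{"rot":[0,0,0],"travel":[0,0,10],"grip":72},{"rot":[0,0,0],"travel":[0,0,0],"grip":72}]'
python3 - <<'E'
from h import *
go([.6233,-.1667,.027],1.55)
E
```

```text
time: 4.1
ee_pos: [0.6281, -0.1704, 0.0547]
ee_rot: [0.01, 0.715, 0.699, 0.002]
contact_force: [0.4, -0.5, 0.7]
grip_width: 0.0719
rot [ 0.017  0.011 -0.002] n>= 1.0 | travel(final frame) [ 3.6 -4.9 27.7] (now frame) [ 3.9 -5.4 27.6] n>= 1.0 F [ 0.4 -0.5  0.7] w 71.9 t 4.1
```

```bash
python3 -m pendant '[{"rot":[0.017,0.011,0],"travel":[2,-3,8],"grip":72},{"rot":[0,0,0],"travel":[2,-2,8],"grip":72},{"rot":[0,0,0],"travel":[0,0,8],"grip":72},{"rot":[0,0,0],"travel":[0,0,0],"grip":72}]'
python3 - <<'E'
from h import *
go([.6233,-.1667,.027],1.55)
E
```

```text
time: 4.5
ee_pos: [0.6259, -0.1674, 0.0345]
ee_rot: [0.003, 0.715, 0.699, 0.002]
contact_force: [-1.1, -0.6, 0.7]
grip_width: 0.0721
rot [ 0.007  0.002 -0.002] n>= 1.0 | travel(final frame) [ 0.6 -2.6  7.5] (now frame) [ 0.6 -2.6  7.5] n>= 1.0 F [-1.1 -0.6  0.7] w 72.1 t 4.5
```

```bash
python3 -m pendant '[{"rot":[0.007,0.002,0],"travel":[0,-2,5],"grip":72},{"rot":[0,0,0],"travel":[0,-1,4],"grip":72},{"rot":[0,0,0],"travel":[0,0,0],"grip":72},{"rot":[0,0,0],"travel":[0,0,0],"grip":40},{"rot":[0,0,0],"travel":[0,0,0],"grip":40},{"rot":[0,0,0],"travel":[0,0,0],"grip":40},{"rot":[0,0,0],"travel":[0,0,0],"grip":40}]'
python3 - <<'E'
from h import *
go([.6233,-.1667,.027],1.55)
E
```

```text
time: 5.2
ee_pos: [0.6234, -0.1677, 0.0254]
ee_rot: [0.0, 0.715, 0.699, 0.0]
contact_force: [-0.2, -0.3, -0.5]
grip_width: 0.0551
rot [ 0.     0.    -0.002] n>= 1.0 | travel(final frame) [ 1.  -0.1 -1.6] (now frame) [ 1.  -0.1 -1.6] n>= 1.0 F [-0.2 -0.3 -0.5] w 55.1 t 5.2
```

```bash
python3 -m pendant '[{"rot":[0,0,0],"travel":[0,0,-15],"grip":40},{"rot":[0,0,0],"travel":[0,0,-30],"grip":40},{"rot":[0,0,0],"travel":[0,0,-40],"grip":40},{"rot":[0,0,0],"travel":[0,0,-40],"grip":40},{"rot":[0,0,-0.135],"travel":[20,0,-10],"grip":40},{"rot":[0,0,-0.135],"travel":[20,0,-10],"grip":40},{"rot":[0,0,-0.135],"travel":[0,0,-10],"grip":40},{"rot":[0,0,-0.135],"travel":[0,0,0],"grip":40},{"rot":[0,0,-0.135],"travel":[0,0,0],"grip":40},{"rot":[0,0,-0.135],"travel":[0,0,0],"grip":40},{"rot":[0,0,-0.135],"travel":[0,0,0],"grip":40},{"rot":[0,0,-0.135],"travel":[0,0,0],"grip":40},{"rot":[0,0,-0.135],"travel":[0,0,0],"grip":40},{"rot":[0,0,-0.135],"travel":[0,0,0],"grip":40},{"rot":[0,0,0],"travel":[0,0,0],"grip":40}]'
cat >> h.py <<'E'
CX=np.array([.5743,.0432]);YAW=-.2393
def notch(i,dz=0):
    e=np.array([np.cos(YAW),np.sin(YAW)]); return np.r_[CX+e*(-.054+.036*i),.0625+dz]
def place(i,dz,psi,phi,off,dcase=(0,0)):
    e=np.array([np.cos(YAW),np.sin(YAW)]);f=np.array([-e[1],e[0]])
    n=notch(i,dz); n[:2]+=e*dcase[0]+f*dcase[1]
    p=n-Rt(psi,phi).apply(off); print('TCP target',p.round(4)); go(p,psi,phi)
def tubepos(off):
    o=manip.get_obs();q=o['ee_rot'];r=R.from_quat([q[1],q[2],q[3],q[0]])
    e=np.array([np.cos(YAW),np.sin(YAW)]);f=np.array([-e[1],e[0]])
    w=o['ee_pos']+r.apply(off); d=w[:2]-CX
    u=r.as_matrix()
    print('tube origin in case frame mm x,y,z',(np.r_[d@e,d@f,w[2]]*1000).round(1),'ends tilt',u[2,1].round(3),'bend z',u[2,0].round(3))
E
python3 - <<'E'
from h import *
place(3,.06,2.902,-.7,[-.019,0,.0164])
E
```

```text
time: 6.7
ee_pos: [0.6219, -0.1255, 0.2035]
ee_rot: [0.006, 0.094, 0.996, -0.001]
contact_force: [-1.1, -0.2, 0.0]
grip_width: 0.0549
TCP target [0.6024 0.0364 0.1228]
rot [ 0.018 -0.688  0.05 ] n>= 5.0 | travel(final frame) [ 95.8 152.6  24.8] (now frame) [ 50.3 155.4  80. ] n>= 4.0 F [-1.1 -0.2  0. ] w 54.9 t 6.7
```

```bash
python3 -m pendant '[{"rot":[0.004,-0.138,0.01],"travel":[0,0,0],"grip":40},{"rot":[0.004,-0.138,0.01],"travel":[0,0,0],"grip":40},{"rot":[0.004,-0.138,0.01],"travel":[0,0,0],"grip":40},{"rot":[0.004,-0.138,0.01],"travel":[0,0,0],"grip":40},{"rot":[0.004,-0.138,0.01],"travel":[0,0,0],"grip":40},{"rot":[0,0,0],"travel":[0,40,0],"grip":40},{"rot":[0,0,0],"travel":[5,40,0],"grip":40},{"rot":[0,0,0],"travel":[20,40,4],"grip":40},{"rot":[0,0,0],"travel":[20,25,4],"grip":40},{"rot":[0,0,0],"travel":[15,0,4],"grip":40},{"rot":[0,0,0],"travel":[0,0,0],"grip":40}]'
python3 - <<'E'
from h import *
off=[-.019,0,.0164]
place(3,.04,2.902,-.7,off);tubepos(off);snap('wrist','w4.png')
E
```

```text
time: 7.8
ee_pos: [0.6196, 0.0214, 0.1585]
ee_rot: [0.353, 0.133, 0.925, -0.041]
contact_force: [-0.7, -0.6, -1.6]
grip_width: 0.0548
TCP target [0.6024 0.0364 0.1028]
rot [-0.012  0.026 -0.041] n>= 1.0 | travel(final frame) [51.3 10.4 29.5] (now frame) [52.5  8.6 28. ] n>= 2.0 F [-0.7 -0.6 -1.6] w 54.8 t 7.8
tube origin in case frame mm x,y,z [ 74.2 -11.4 158.8] ends tilt 0.018 bend z -0.664
```

View pics/w4.png

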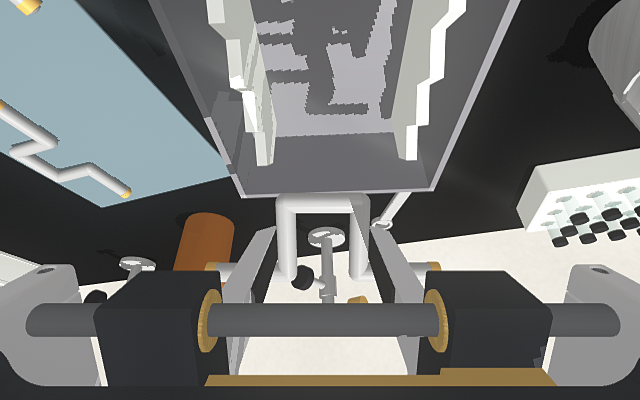

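```bash
python3 -m pendant '[{"rot":[-0.012,0.026,-0.041],"travel":[17,4,10],"grip":40},{"rot":[0,0,0],"travel":[17,3,10],"grip":40},{"rot":[0,0,0],"travel":[16,3,9],"grip":40},{"rot":[0,0,0],"travel":[0,0,0],"grip":40}]'
python3 - <<'E'
from h import *
off=[-.019,0,.0164]
place(3,.015,2.902,-.7,off);tubepos(off)
E
```

```text
time: 8.25
ee_pos: [0.6117, 0.0331, 0.1128]
ee_rot: [0.348, 0.117, 0.929, -0.04]
contact_force: [-0.0, 0.6, -1.1]
grip_width: 0.0554
TCP target [0.6024 0.0364 0.0778]
rot [-0.     0.016 -0.01 ] n>= 1.0 | travel(final frame) [30.   1.  20.5] (now frame) [30.4  0.6 20. ] n>= 1.0 F [-0.   0.6 -1.1] w 55.4 t 8.2
tube origin in case frame mm x,y,z [ 63.8  -1.2 112.9] ends tilt 0.007 bend z -0.656
```

```bash
python3 -m pendant '[{"rot":[0,0.016,-0.01],"travel":[10,0,7],"grip":40},{"rot":[0,0,0],"travel":[10,0,7],"grip":40},{"rot":[0,0,0],"travel":[10,0,7],"grip":40},{"rot":[0,0,0],"travel":[0,0,0],"grip":40}]'
python3 - <<'E'
from h import *
off=[-.019,0,.0164]
place(3,.001,2.902,-.7,off);tubepos(off)
E
```

```text
time: 8.65
ee_pos: [0.6089, 0.0325, 0.083]
ee_rot: [0.345, 0.115, 0.931, -0.041]
contact_force: [-0.8, -0.4, -0.4]
grip_width: 0.0548
TCP target [0.6024 0.0364 0.0638]
rot [-0.001  0.01  -0.006] n>= 1.0 | travel(final frame) [17.9  2.2 10. ] (now frame) [18.   2.1  9.8] n>= 1.0 F [-0.8 -0.4 -0.4] w 54.8 t 8.7
tube origin in case frame mm x,y,z [61.2 -2.3 82.9] ends tilt 0.003 bend z -0.652
```

```bash
python3 -m pendant '[{"rot":[0,0.01,-0.006],"travel":[9,1,1],"grip":40},{"rot":[0,0,0],"travel":[6,1,5],"grip":40},{"rot":[0,0,0],"travel":[4,0,4],"grip":40},{"rot":[0,0,0],"travel":[0,0,0],"grip":40}]'
python3 - <<'E'
from h import *
off=[-.019,0,.0164]
place(3,.001,2.902,-.7,off);tubepos(off);snap('wrist','w5.png');snap('scene','s5.png',(280,200,420,320),5)
E
```

```text
time: 9.05
ee_pos: [0.6051, 0.0353, 0.0668]
ee_rot: [0.343, 0.113, 0.932, -0.041]
contact_force: [0.2, -0.2, -1.1]
grip_width: 0.0552
TCP target [0.6024 0.0364 0.0638]
rot [-0.001  0.006 -0.002] n>= 1.0 | travel(final frame) [4.1 0.3 0.4] (now frame) [4.1 0.3 0.4] n>= 1.0 F [ 0.2 -0.2 -1.1] w 55.2 t 9.1
tube origin in case frame mm x,y,z [56.9 -0.4 66.6] ends tilt 0.001 bend z -0.649
```

View pics/w5.png

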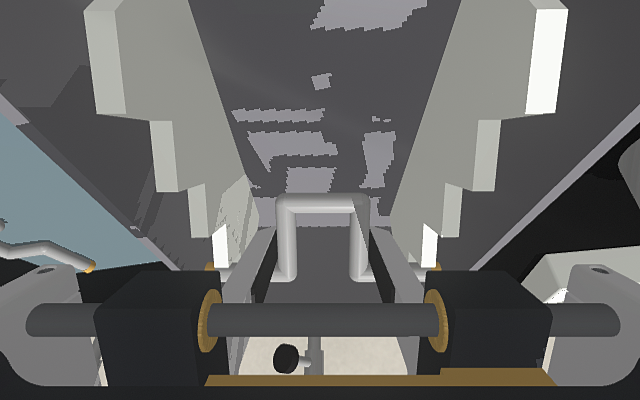

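View pics/s5.png

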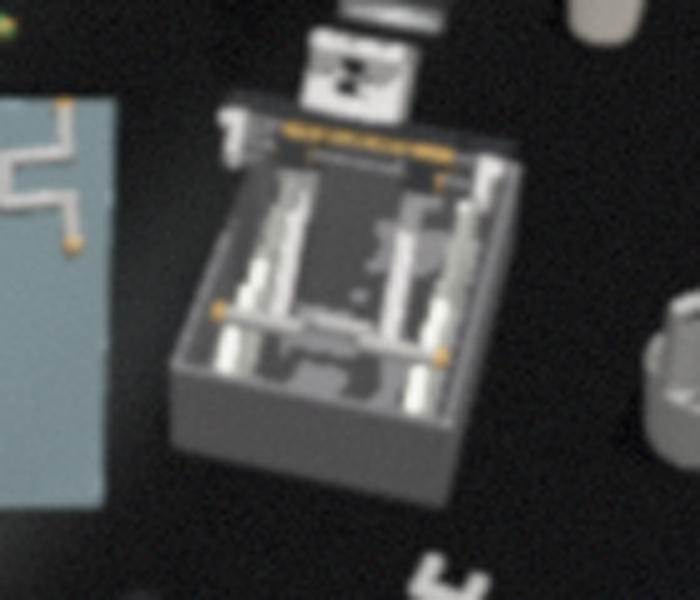

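```bash
python3 -m pendant '[{"rot":[0,0,0],"travel":[4,0,0],"grip":40},{"rot":[0,0,0],"travel":[0,0,0],"grip":40},{"rot":[0,0,0],"travel":[0,0,0],"grip":68},{"rot":[0,0,0],"travel":[0,0,0],"grip":68},{"rot":[0,0,0],"travel":[0,0,0],"grip":68},{"rot":[0,0,0],"travel":[0,0,-10],"grip":68},{"rot":[0,0,0],"travel":[0,0,-25],"grip":68},{"rot":[0,0,0],"travel":[0,0,-40],"grip":68},{"rot":[0,0,0],"travel":[0,0,-40],"grip":68},{"rot":[0,0,0],"travel":[0,0,0],"grip":68}]'
python3 - <<'E'
from h import *
go([.6,-.26,.2],1.57)
snap('wrist','w6.png');snap('scene','s6.png',(280,200,420,320),5)
E
```

```text
time: 10.15
ee_pos: [0.5325, 0.0545, 0.1602]
ee_rot: [0.348, 0.114, 0.93, -0.04]
contact_force: [0.3, -0.8, -0.6]
grip_width: 0.0679
rot [0.478 0.601 1.268] n>= 11.0 | travel(final frame) [-314.5   67.7  -39.8] (now frame) [-133.3 -289.    61.1] n>= 7.0 F [ 0.3 -0.8 -0.6] w 67.9 t 10.2
```

View pics/w6.png

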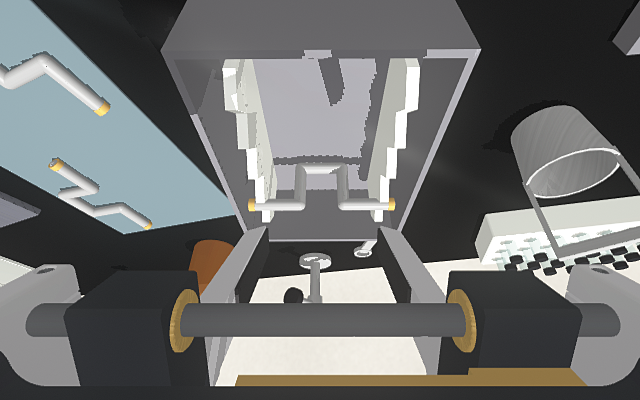

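View pics/s6.png

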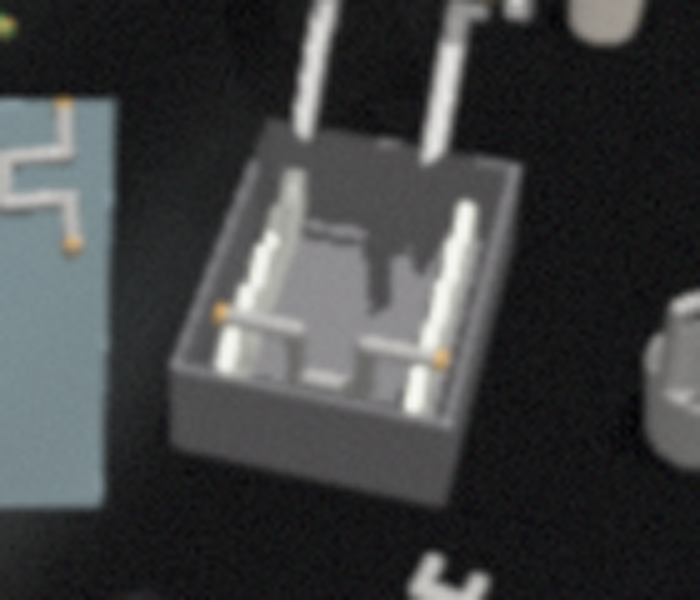

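Tube A sits in pair 3 with its bend hanging down (scene crop: ends at (222,312) and (442,357)). Next is tube B.

```bash
python3 -m pendant '[{"rot":[0.043,0.055,0.115],"travel":[0,0,-10],"grip":80},{"rot":[0.043,0.055,0.115],"travel":[0,0,-10],"grip":80},{"rot":[0.043,0.055,0.115],"travel":[0,0,-10],"grip":80},{"rot":[0.043,0.055,0.115],"travel":[0,0,-10],"grip":80},{"rot":[0.043,0.055,0.115],"travel":[0,0,0],"grip":80},{"rot":[0.043,0.055,0.115],"travel":[0,0,0],"grip":80},{"rot":[0.043,0.055,0.115],"travel":[0,0,0],"grip":80},{"rot":[0.043,0.055,0.115],"travel":[0,0,0],"grip":80},{"rot":[0.043,0.055,0.115],"travel":[0,0,0],"grip":80},{"rot":[0.043,0.055,0.115],"travel":[0,0,0],"grip":80},{"rot":[0.043,0.055,0.115],"travel":[0,0,0],"grip":80},{"rot":[0,0,0],"travel":[-40,10,0],"grip":80},{"rot":[0,0,0],"travel":[-40,10,0],"grip":80},{"rot":[0,0,0],"travel":[-40,10,0],"grip":80},{"rot":[0,0,0],"travel":[-40,10,0],"grip":80},{"rot":[0,0,0],"travel":[-30,10,0],"grip":80},{"rot":[0,0,0],"travel":[0,0,0],"grip":80}]'
python3 - <<'E'
from h import *
go([.627,-.2695,.2],1.59)
snap('wrist','w7.png');L=load('wrist')
for a,n in caps(L,roi=(5,50,600,300)): print(a,n,ray('wrist',a,.011,L)[0,:2].round(4))
E
```

```text
time: 11.95
ee_pos: [0.5491, -0.15, 0.1435]
ee_rot: [-0.034, 0.73, 0.683, -0.024]
contact_force: [0.4, 0.2, -0.0]
grip_width: 0.08
rot [-0.081 -0.016 -0.086] n>= 1.0 | travel(final frame) [-121.    75.6  -56.5] (now frame) [-113.3   80.7  -64.7] n>= 4.0 F [ 0.4  0.2 -0. ] w 80.0 t 11.9
[401.9  54.6] 66 [ 0.6148 -0.0265]
[413.8  56.9] 53 [ 0.6248 -0.0291]
[289.2 190.9] 70 [ 0.5055 -0.1414]
[585.2 238.2] 1508 [ 0.7836 -0.2006]
[160. 215.] 64 [ 0.3669 -0.1605]
[ 97.3 262.2] 93 [ 0.2827 -0.2118]
[346.7 290.3] 68 [ 0.5567 -0.2513]
[164.4 294.9] 192 [ 0.353  -0.2535]
[480.4 294.9] 193 [ 0.6921 -0.2589]
```

View pics/w7.png

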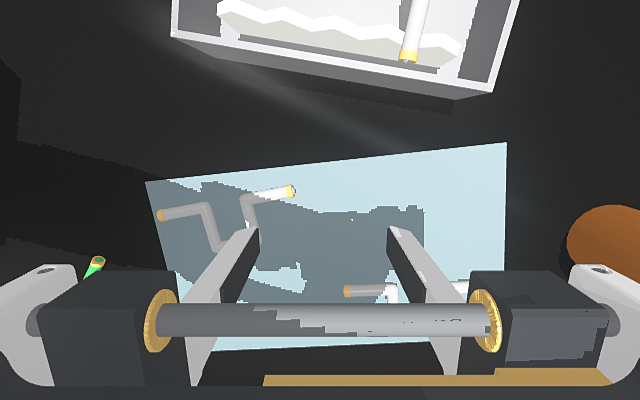

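```bash
python3 - <<'E'
from h import *
go([.4384,-.170,.1],1.708)
E
```

```text
rot [-0.082 -0.022 -0.203] n>= 2.0 | travel(final frame) [  -6.7 -111.8   43. ] (now frame) [ -29.7 -104.2   51.5] n>= 3.0 F [-0.2 -0.6  0.1] w 80.3 t 12.0
```

```bash
python3 -m pendant '[{"rot":[-0.041,-0.011,-0.101],"travel":[0,0,0],"grip":72},{"rot":[-0.041,-0.011,-0.101],"travel":[0,0,0],"grip":72},{"rot":[0,0,0],"travel":[-2,-37,14],"grip":72},{"rot":[0,0,0],"travel":[-2,-37,14],"grip":72},{"rot":[0,0,0],"travel":[-2,-30,14],"grip":72},{"rot":[0,0,0],"travel":[0,0,0],"grip":72}]'
python3 - <<'E'
from h import *
go([.4384,-.170,.027],1.708)
snap('wrist','w8.png');L=load('wrist')
for a,n in caps(L,roi=(5,50,600,300)): print(a,n,ray('wrist',a,.011,L)[0,:2].round(4))
E
```

```text
time: 12.6
ee_pos: [0.4406, -0.1638, 0.0897]
ee_rot: [-0.007, 0.653, 0.757, -0.001]
contact_force: [-0.4, 0.7, -0.7]
grip_width: 0.072
rot [-0.011 -0.008  0.01 ] n>= 1.0 | travel(final frame) [-5.8 -3.  62.7] (now frame) [-6.3 -2.4 62.7] n>= 2.0 F [-0.4  0.7 -0.7] w 72.0 t 12.6
[234.9 195.9] 116 [ 0.368  -0.1604]
[409.8 191.8] 19 [ 0.505  -0.1363]
[409.6 204.4] 16 [ 0.5071 -0.1465]
[126.4 239.5] 166 [ 0.2813 -0.2113]
[179.8 294.9] 177 [ 0.3271 -0.2566]
[465.2 295. ] 179 [ 0.5719 -0.2187]
```

View pics/w8.png

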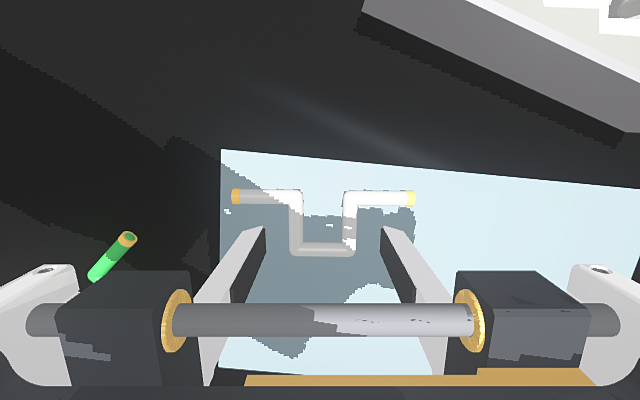

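```bash
python3 -m pendant '[{"rot":[-0.011,-0.008,0.01],"travel":[-3,-1,20],"grip":72},{"rot":[0,0,0],"travel":[-3,0,20],"grip":72},{"rot":[0,0,0],"travel":[0,0,14],"grip":72},{"rot":[0,0,0],"travel":[0,0,0],"grip":72}]'
python3 - <<'E'
from h import *
go([.4394,-.1697,.027],1.708)
E
```

```text
time: 13.05
ee_pos: [0.4506, -0.1706, 0.0372]
ee_rot: [0.006, 0.656, 0.755, 0.002]
contact_force: [0.3, -0.1, 0.2]
grip_width: 0.072
rot [0.012 0.006 0.003] n>= 1.0 | travel(final frame) [  2.4 -10.9  10.2] (now frame) [  2.5 -11.   10.1] n>= 1.0 F [ 0.3 -0.1  0.2] w 72.0 t 13.1
```

```bash
python3 -m pendant '[{"rot":[0.012,0.006,0],"travel":[1,-6,-6],"grip":76},{"rot":[0,0,0],"travel":[1,-5,0],"grip":76},{"rot":[0,0,0],"travel":[0,0,0],"grip":76}]'
python3 - <<'E'
from h import *
go([.4394,-.1697,.027],1.708)
E
```

```text
time: 13.35
ee_pos: [0.4421, -0.1703, 0.0455]
ee_rot: [0.001, 0.655, 0.756, -0.0]
contact_force: [0.2, 0.1, 0.1]
grip_width: 0.0761
rot [0.002 0.002 0.005] n>= 1.0 | travel(final frame) [ 1.  -2.6 18.5] (now frame) [ 1.  -2.6 18.5] n>= 1.0 F [0.2 0.1 0.1] w 76.1 t 13.3
```

```bash
python3 -m pendant '[{"rot":[0,0,0.005],"travel":[1,-3,5],"grip":76},{"rot":[0,0,0],"travel":[0,-1,5],"grip":76},{"rot":[0,0,0],"travel":[0,-1,5],"grip":76},{"rot":[0,0,0],"travel":[0,0,4],"grip":76},{"rot":[0,0,0],"travel":[0,0,0],"grip":76}]'
python3 - <<'E'
from h import *
go([.4394,-.1697,.027],1.708)
E
```

```text
time: 13.85
ee_pos: [0.4376, -0.1708, 0.0267]
ee_rot: [0.003, 0.657, 0.754, 0.0]
contact_force: [-0.6, -0.9, 0.2]
grip_width: 0.0761
rot [ 0.005  0.005 -0.001] n>= 1.0 | travel(final frame) [ 0.8  1.9 -0.3] (now frame) [ 0.8  1.9 -0.3] n>= 1.0 F [-0.6 -0.9  0.2] w 76.1 t 13.8
```

```bash
python3 -m pendant '[{"rot":[0.004,0.004,0],"travel":[1,2,0],"grip":40},{"rot":[0,0,0],"travel":[0,0,0],"grip":40},{"rot":[0,0,0],"travel":[0,0,0],"grip":40},{"rot":[0,0,0],"travel":[0,0,0],"grip":40},{"rot":[0,0,0],"travel":[0,0,0],"grip":40}]'
python3 - <<'E'
from h import *
go([.4394,-.1697,.027],1.708);snap('wrist','w9.png')
E
```

```text
time: 14.35
ee_pos: [0.4397, -0.1694, 0.0263]
ee_rot: [-0.0, 0.657, 0.754, -0.0]
contact_force: [-1.2, -0.7, -1.2]
grip_width: 0.0552
rot [-0.    -0.    -0.001] n>= 1.0 | travel(final frame) [-0.3 -0.3 -0.7] (now frame) [-0.3 -0.3 -0.7] n>= 1.0 F [-1.2 -0.7 -1.2] w 55.2 t 14.3
```

View pics/w9.png

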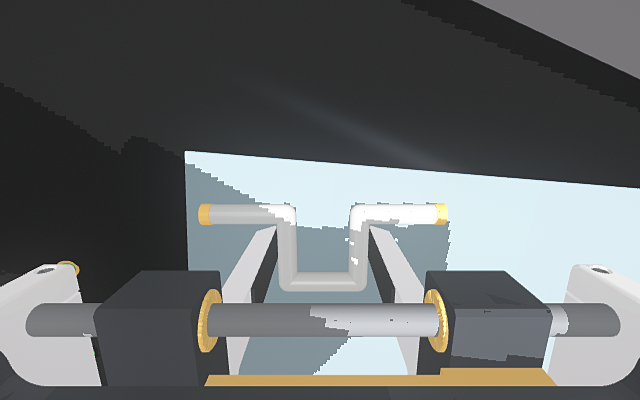

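```bash
python3 -m pendant '[{"rot":[0,0,0],"travel":[0,0,-15],"grip":40},{"rot":[0,0,0],"travel":[0,0,-35],"grip":40},{"rot":[0,0,0],"travel":[0,0,-45],"grip":40},{"rot":[0,0,0],"travel":[0,0,-45],"grip":40},{"rot":[0,0,0.139],"travel":[0,0,-10],"grip":40},{"rot":[0,0,0.139],"travel":[0,0,0],"grip":40},{"rot":[0,0,0.139],"travel":[0,0,0],"grip":40},{"rot":[0,0,0.139],"travel":[0,0,0],"grip":40},{"rot":[0,0,0.139],"travel":[0,0,0],"grip":40},{"rot":[0,0,0.139],"travel":[0,0,0],"grip":40},{"rot":[0,0,0.139],"travel":[0,0,0],"grip":40},{"rot":[0,0,0.139],"travel":[0,0,0],"grip":40},{"rot":[0,0,0.139],"travel":[0,0,0],"grip":40},{"rot":[0,0,0.139],"travel":[0,0,0],"grip":40},{"rot":[0,0,0.139],"travel":[0,0,0],"grip":40},{"rot":[0,0,0.139],"travel":[0,0,0],"grip":40},{"rot":[0,0,0.139],"travel":[0,0,0],"grip":40},{"rot":[0,0,0.139],"travel":[0,0,0],"grip":40},{"rot":[0,0,0],"travel":[0,0,0],"grip":40}]'
python3 - <<'E'
from h import *
place(2,.06,-.2393,.7,[.019,0,.0173])
E
```

```text
time: 16.3
ee_pos: [0.4356, -0.1669, 0.1808]
ee_rot: [-0.001, 0.987, -0.159, -0.003]
contact_force: [-0.8, -0.0, -1.1]
grip_width: 0.0547
TCP target [0.5668 0.045  0.1235]
rot [ 0.027  0.705 -0.078] n>= 5.0 | travel(final frame) [  22.2 -237.    93.6] (now frame) [  58.2 -242.4   57.4] n>= 6.0 F [-0.8 -0.  -1.1] w 54.7 t 16.3
```

```bash
python3 -m pendant '[{"rot":[0.005,0.141,-0.016],"travel":[0,0,0],"grip":40},{"rot":[0.005,0.141,-0.016],"travel":[0,0,0],"grip":40},{"rot":[0.005,0.141,-0.016],"travel":[0,0,0],"grip":40},{"rot":[0.005,0.141,-0.016],"travel":[0,0,0],"grip":40},{"rot":[0.005,0.141,-0.016],"travel":[0,0,0],"grip":40},{"rot":[0,0,0],"travel":[5,-40,0],"grip":40},{"rot":[0,0,0],"travel":[5,-40,5],"grip":40},{"rot":[0,0,0],"travel":[5,-40,5],"grip":40},{"rot":[0,0,0],"travel":[5,-40,15],"grip":40},{"rot":[0,0,0],"travel":[0,-40,15],"grip":40},{"rot":[0,0,0],"travel":[0,-25,10],"grip":40},{"rot":[0,0,0],"travel":[0,0,10],"grip":40},{"rot":[0,0,0],"travel":[0,0,0],"grip":40}]'
python3 - <<'E'
from h import *
off=[.019,0,.0173]
place(2,.03,-.2393,.7,off);tubepos(off)
E
```

```text
time: 17.6
ee_pos: [0.5212, 0.0045, 0.1455]
ee_rot: [0.05, 0.937, -0.1, 0.33]
contact_force: [-0.2, 0.4, -0.8]
grip_width: 0.0552
TCP target [0.5668 0.045  0.0935]
rot [0.011 0.02  0.031] n>= 1.0 | travel(final frame) [ -7.  -50.2  62.2] (now frame) [ -4.2 -51.1  61.7] n>= 2.0 F [-0.2  0.4 -0.8] w 55.2 t 17.6
tube origin in case frame mm x,y,z [-16.8 -49.8 144. ] ends tilt 0.029 bend z 0.629
```

```bash
python3 -m pendant '[{"rot":[0.011,0.02,0.031],"travel":[13,-25,11],"grip":40},{"rot":[0,0,0],"travel":[13,-25,11],"grip":40},{"rot":[0,0,0],"travel":[0,0,0],"grip":40},{"rot":[0,0,0],"travel":[-10,0,13],"grip":40},{"rot":[0,0,0],"travel":[-10,0,13],"grip":40},{"rot":[0,0,0],"travel":[0,0,0],"grip":40}]'
python3 - <<'E'
from h import *
off=[.019,0,.0173]
place(2,.015,-.2393,.7,off);tubepos(off)
E
```

```text
time: 18.2
ee_pos: [0.5663, 0.0427, 0.1121]
ee_rot: [0.044, 0.933, -0.11, 0.34]
contact_force: [-0.1, -0.4, -0.8]
grip_width: 0.0549
TCP target [0.5668 0.045  0.0785]
rot [ 0.005 -0.     0.006] n>= 1.0 | travel(final frame) [-21.7  -2.4  25.7] (now frame) [-21.7  -2.7  25.7] n>= 1.0 F [-0.1 -0.4 -0.8] w 54.9 t 18.2
tube origin in case frame mm x,y,z [ 18.1  -2.4 111.1] ends tilt 0.008 bend z 0.644
```

```bash
python3 -m pendant '[{"rot":[0.005,0,0.006],"travel":[-11,-2,13],"grip":40},{"rot":[0,0,0],"travel":[-11,-1,13],"grip":40},{"rot":[0,0,0],"travel":[-4,0,5],"grip":40},{"rot":[0,0,0],"travel":[0,0,0],"grip":40}]'
python3 - <<'E'
from h import *
off=[.019,0,.0173]
place(2,.001,-.2393,.7,off);tubepos(off)
E
```

```text
time: 18.6
ee_pos: [0.567, 0.0416, 0.0746]
ee_rot: [0.043, 0.932, -0.113, 0.342]
contact_force: [-0.1, -0.3, -0.7]
grip_width: 0.0549
TCP target [0.5668 0.045  0.0645]
rot [ 0.004 -0.005 -0.   ] n>= 1.0 | travel(final frame) [-7.3 -3.3  7.1] (now frame) [-7.3 -3.3  7.1] n>= 1.0 F [-0.1 -0.3 -0.7] w 54.9 t 18.6
tube origin in case frame mm x,y,z [19.  -3.3 73.8] ends tilt 0.003 bend z 0.648
```

```bash
python3 -m pendant '[{"rot":[0,0,0],"travel":[-4,-2,4],"grip":40},{"rot":[0,0,0],"travel":[-3,-1,4],"grip":40},{"rot":[0,0,0],"travel":[0,0,0],"grip":40}]'
python3 - <<'E'
from h import *
off=[.019,0,.0173]
place(2,.001,-.2393,.7,off);tubepos(off)
E
```

```text
time: 18.9
ee_pos: [0.5688, 0.0423, 0.0682]
ee_rot: [0.044, 0.931, -0.113, 0.343]
contact_force: [-0.5, -0.6, -1.6]
grip_width: 0.0547
TCP target [0.5668 0.045  0.0645]
rot [ 0.006 -0.007 -0.001] n>= 1.0 | travel(final frame) [-4.4 -2.2  1.2] (now frame) [-4.4 -2.2  1.2] n>= 1.0 F [-0.5 -0.6 -1.6] w 54.7 t 18.9
tube origin in case frame mm x,y,z [20.6 -2.3 67.4] ends tilt 0.004 bend z 0.649
```

```bash
python3 -m pendant '[{"rot":[0,0,0],"travel":[-4,-2,1],"grip":40},{"rot":[0,0,0],"travel":[-1,0,1],"grip":40},{"rot":[0,0,0],"travel":[0,0,0],"grip":68},{"rot":[0,0,0],"travel":[0,0,0],"grip":68},{"rot":[0,0,0],"travel":[0,0,0],"grip":68},{"rot":[0,0,0],"travel":[0,0,-10],"grip":68},{"rot":[0,0,0],"travel":[0,0,-25],"grip":68},{"rot":[0,0,0],"travel":[0,0,-40],"grip":68},{"rot":[0,0,0],"travel":[0,0,-45],"grip":68},{"rot":[0,0,0],"travel":[0,0,0],"grip":68}]'
python3 - <<'E'
from h import *
go([.627,-.22,.2],1.59)
snap('scene','s10.png',(280,200,420,320),5);snap('wrist','w10.png')
E
```

```text
time: 19.9
ee_pos: [0.493, 0.0637, 0.1646]
ee_rot: [0.042, 0.931, -0.113, 0.345]
contact_force: [0.6, 0.2, -0.0]
grip_width: 0.068
rot [ 0.646 -0.497 -1.744] n>= 14.0 | travel(final frame) [-286.2  128.6  -35.4] (now frame) [173.1 243.6 102. ] n>= 7.0 F [ 0.6  0.2 -0. ] w 68.0 t 19.9
```

View pics/s10.png

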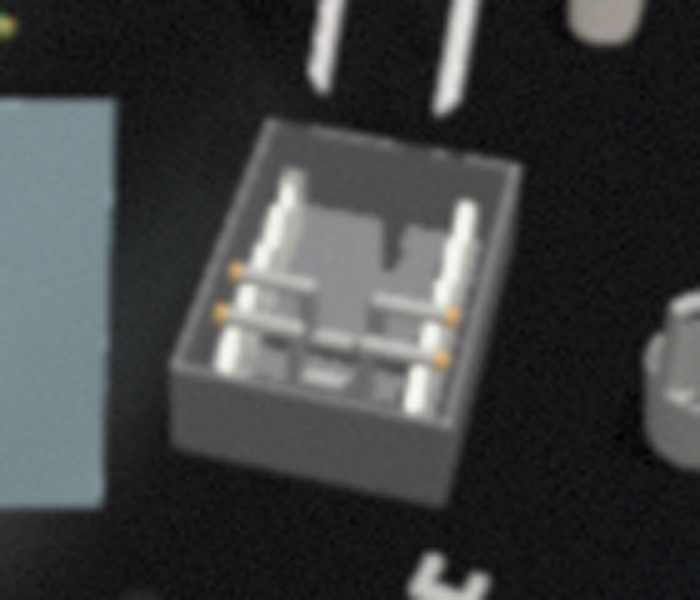

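View pics/w10.png

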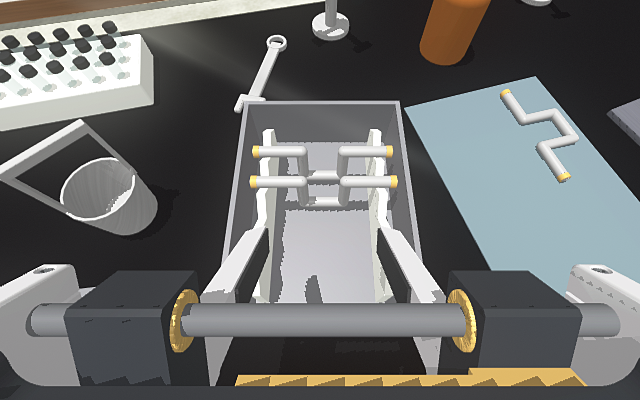

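Tube C is in pair 2 and hanging. Tube B is still on the mat in the wrist view, at (540,135). I fetch it next.

```bash
python3 -m pendant '[{"rot":[0.046,-0.0355,-0.1246],"travel":[0,0,-15],"grip":80},{"rot":[0.046,-0.0355,-0.1246],"travel":[0,0,-15],"grip":80},{"rot":[0.046,-0.0355,-0.1246],"travel":[0,0,-15],"grip":80},{"rot":[0.046,-0.0355,-0.1246],"travel":[0,0,0],"grip":80},{"rot":[0.046,-0.0355,-0.1246],"travel":[0,0,0],"grip":80},{"rot":[0.046,-0.0355,-0.1246],"travel":[0,0,0],"grip":80},{"rot":[0.046,-0.0355,-0.1246],"travel":[0,0,0],"grip":80},{"rot":[0.046,-0.0355,-0.1246],"travel":[0,0,0],"grip":80},{"rot":[0.046,-0.0355,-0.1246],"travel":[0,0,0],"grip":80},{"rot":[0.046,-0.0355,-0.1246],"travel":[0,0,0],"grip":80},{"rot":[0.046,-0.0355,-0.1246],"travel":[0,0,0],"grip":80},{"rot":[0.046,-0.0355,-0.1246],"travel":[0,0,0],"grip":80},{"rot":[0.046,-0.0355,-0.1246],"travel":[0,0,0],"grip":80},{"rot":[0.046,-0.0355,-0.1246],"travel":[0,0,0],"grip":80},{"rot":[0,0,0],"travel":[0,0,0],"grip":80}]'
python3 - <<'E'
from h import *
go([.627,-.2,.2],1.59)
E
```

```text
time: 21.5
ee_pos: [0.467, 0.0509, 0.1417]
ee_rot: [-0.021, 0.747, 0.665, -0.016]
contact_force: [-0.4, -0.2, 0.1]
grip_width: 0.0799
rot [-0.052 -0.008 -0.135] n>= 1.0 | travel(final frame) [-253.9  155.2  -58.3] (now frame) [-230.4  184.7  -69. ] n>= 7.0 F [-0.4 -0.2  0.1] w 79.9 t 21.5
```

```bash
python3 -m pendant '[{"rot":[-0.052,-0.008,-0.135],"travel":[0,0,-10],"grip":80},{"rot":[0,0,0],"travel":[-40,25,-8],"grip":80},{"rot":[0,0,0],"travel":[-40,25,-8],"grip":80},{"rot":[0,0,0],"travel":[-40,25,-8],"grip":80},{"rot":[0,0,0],"travel":[-40,25,-8],"grip":80},{"rot":[0,0,0],"travel":[-40,25,-8],"grip":80},{"rot":[0,0,0],"travel":[-30,25,-8],"grip":80},{"rot":[0,0,0],"travel":[0,0,0],"grip":80},{"rot":[0,0,0],"travel":[0,0,0],"grip":80}]'
python3 - <<'E'
from h import *
go([.627,-.2695,.1],1.59)
snap('wrist','w11.png');L=load('wrist')
for a,n in caps(L,roi=(5,50,600,300)): print(a,n,ray('wrist',a,.011,L)[0,:2].round(4))
E
```

```text
time: 22.4
ee_pos: [0.617, -0.1894, 0.1722]
ee_rot: [-0.013, 0.709, 0.705, -0.009]
contact_force: [0.8, 0.9, -0.4]
grip_width: 0.0802
rot [-0.031 -0.006 -0.025] n>= 1.0 | travel(final frame) [-80.3   8.5  72.2] (now frame) [-80.5  12.7  71.4] n>= 3.0 F [ 0.8  0.9 -0.4] w 80.2 t 22.4
[537.8 218.3] 9039 [ 0.842  -0.2204]
[ 29.7 209.6] 103 [ 0.283  -0.2123]
[273.8 244. ] 59 [ 0.5564 -0.2519]
[164.4 294.9] 191 [ 0.422  -0.3181]
[480.4 294.9] 193 [ 0.7928 -0.3132]
```

View pics/w11.png

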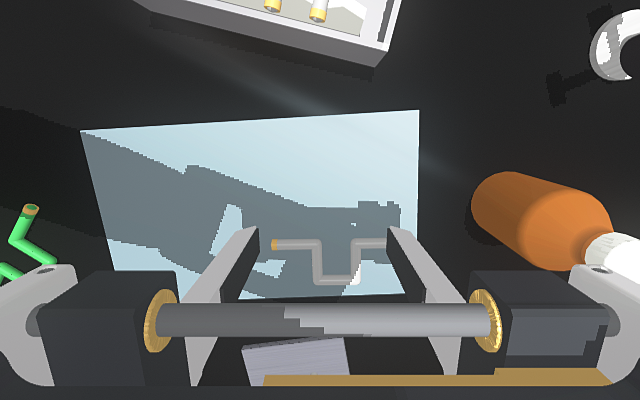

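```bash
python3 -m pendant '[{"rot":[-0.031,-0.006,-0.025],"travel":[-20,2,15],"grip":78},{"rot":[0,0,0],"travel":[-20,2,15],"grip":78},{"rot":[0,0,0],"travel":[-20,1,15],"grip":78},{"rot":[0,0,0],"travel":[-17,0,15],"grip":78},{"rot":[0,0,0],"travel":[0,0,0],"grip":78},{"rot":[0,0,0],"travel":[0,0,0],"grip":78}]'
python3 - <<'E'
from h import *
go([.6263,-.2695,.027],1.59)
snap('wrist','w12.png');L=load('wrist')
for a,n in caps(L,roi=(5,50,600,280)): print(a,n,ray('wrist',a,.011,L)[0,:2].round(4))
E
```

```text
time: 23.05
ee_pos: [0.6176, -0.2598, 0.1047]
ee_rot: [-0.004, 0.699, 0.715, -0.0]
contact_force: [0.7, -0.9, 1.0]
grip_width: 0.0776
rot [-0.006 -0.006  0.003] n>= 1.0 | travel(final frame) [-9.9  8.5 77.7] (now frame) [-10.4   8.9  77.6] n>= 2.0 F [ 0.7 -0.9  1. ] w 77.6 t 23.1
[571.4 112.2] 1137 [ 0.8107 -0.1771]
[251.4 197.2] 103 [ 0.5561 -0.2521]
[416.1 197.5] 103 [ 0.6956 -0.2491]
```

View pics/w12.png

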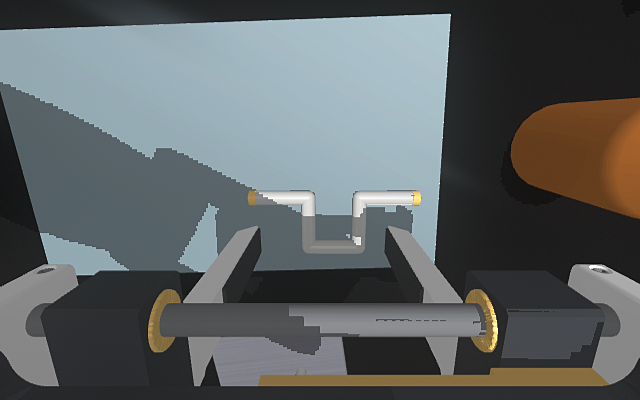

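```bash
python3 -m pendant '[{"rot":[-0.006,-0.006,0.003],"travel":[-5,4,18],"grip":76},{"rot":[0,0,0],"travel":[-4,3,18],"grip":76},{"rot":[0,0,0],"travel":[0,1,18],"grip":76},{"rot":[0,0,0],"travel":[0,0,5],"grip":76},{"rot":[0,0,0],"travel":[0,0,0],"grip":76}]'
python3 - <<'E'
from h import *
go([.626,-.2696,.027],1.592)
E
```

```text
time: 23.6
ee_pos: [0.6283, -0.2656, 0.0461]
ee_rot: [0.002, 0.699, 0.715, 0.001]
contact_force: [-0.0, -0.7, 0.7]
grip_width: 0.076
rot [0.004 0.001 0.002] n>= 1.0 | travel(final frame) [-4.  -2.4 19.1] (now frame) [-4.  -2.5 19.1] n>= 1.0 F [-0.  -0.7  0.7] w 76.0 t 23.6
```

```bash
python3 -m pendant '[{"rot":[0.004,0,0],"travel":[-3,-2,6],"grip":76},{"rot":[0,0,0],"travel":[-1,-1,6],"grip":76},{"rot":[0,0,0],"travel":[0,0,5],"grip":76},{"rot":[0,0,0],"travel":[0,0,4],"grip":76},{"rot":[0,0,0],"travel":[0,0,0],"grip":76}]'
python3 - <<'E'
from h import *
go([.626,-.2696,.027],1.592)
E
```

```text
time: 24.1
ee_pos: [0.6266, -0.2706, 0.0255]
ee_rot: [0.002, 0.699, 0.715, -0.0]
contact_force: [-0.6, 0.3, -0.2]
grip_width: 0.0759
rot [0.002 0.003 0.002] n>= 1.0 | travel(final frame) [ 1.  -0.5 -1.5] (now frame) [ 1.  -0.5 -1.5] n>= 1.0 F [-0.6  0.3 -0.2] w 75.9 t 24.1
```

Aligned to within 1 mm. I grip, lift and turn.

```bash
python3 -m pendant '[{"rot":[0,0,0],"travel":[1,0,-1],"grip":40},{"rot":[0,0,0],"travel":[0,0,0],"grip":40},{"rot":[0,0,0],"travel":[0,0,0],"grip":40},{"rot":[0,0,0],"travel":[0,0,0],"grip":40},{"rot":[0,0,0],"travel":[0,0,0],"grip":40}]'
python3 - <<'E'
from h import *
go([.626,-.2696,.027],1.592)
E
python3 -m pendant '[{"rot":[0,0,0],"travel":[0,0,-15],"grip":40},{"rot":[0,0,0],"travel":[10,0,-35],"grip":40},{"rot":[0,0,0],"travel":[20,0,-45],"grip":40},{"rot":[0,0,0],"travel":[20,0,-45],"grip":40},{"rot":[0,0,0.139],"travel":[20,0,-10],"grip":40},{"rot":[0,0,0.139],"travel":[20,0,0],"grip":40},{"rot":[0,0,0.139],"travel":[0,0,0],"grip":40},{"rot":[0,0,0.139],"travel":[0,0,0],"grip":40},{"rot":[0,0,0.139],"travel":[0,0,0],"grip":40},{"rot":[0,0,0.139],"travel":[0,0,0],"grip":40},{"rot":[0,0,0.139],"travel":[0,0,0],"grip":40},{"rot":[0,0,0.139],"travel":[0,0,0],"grip":40},{"rot":[0,0,0.139],"travel":[0,0,0],"grip":40},{"rot":[0,0,0.139],"travel":[0,0,0],"grip":40},{"rot":[0,0,0.139],"travel":[0,0,0],"grip":40},{"rot":[0,0,0.139],"travel":[0,0,0],"grip":40},{"rot":[0,0,0.139],"travel":[0,0,0],"grip":40},{"rot":[0,0,0],"travel":[0,0,0],"grip":40}]'
python3 - <<'E'
from h import *
place(1,.08,-.2393,.7,[.019,0,.0173])
E
```

```text
time: 24.6
ee_pos: [0.6267, -0.2697, 0.0267]
ee_rot: [0.002, 0.699, 0.715, -0.0]
contact_force: [0.2, -0.1, -0.2]
grip_width: 0.0547
rot [0.003 0.003 0.002] n>= 1.0 | travel(final frame) [ 0.1 -0.7 -0.3] (now frame) [ 0.1 -0.7 -0.3] n>= 1.0 F [ 0.2 -0.1 -0.2] w 54.7 t 24.6
time: 26.4
ee_pos: [0.6281, -0.1748, 0.2035]
ee_rot: [0.002, 0.99, -0.143, 0.009]
contact_force: [-0.1, -0.9, -0.7]
grip_width: 0.0549
TCP target [0.5319 0.0536 0.1435]
rot [ 0.019  0.681 -0.045] n>= 5.0 | travel(final frame) [-151.6 -199.   -49.2] (now frame) [-158.2 -191.8   56.7] n>= 6.0 F [-0.1 -0.9 -0.7] w 54.9 t 26.4
```

```bash
python3 -m pendant '[{"rot":[0.004,0.136,-0.009],"travel":[0,0,0],"grip":40},{"rot":[0.004,0.136,-0.009],"travel":[0,0,0],"grip":40},{"rot":[0.004,0.136,-0.009],"travel":[0,0,0],"grip":40},{"rot":[0.004,0.136,-0.009],"travel":[0,0,0],"grip":40},{"rot":[0.004,0.136,-0.009],"travel":[0,0,0],"grip":40},{"rot":[0,0,0],"travel":[-19,-33,-16],"grip":40},{"rot":[0,0,0],"travel":[-19,-33,-16],"grip":40},{"rot":[0,0,0],"travel":[-19,-33,-16],"grip":40},{"rot":[0,0,0],"travel":[-19,-33,-16],"grip":40},{"rot":[0,0,0],"travel":[-19,-33,-16],"grip":40},{"rot":[0,0,0],"travel":[-19,-30,-16],"grip":40},{"rot":[0,0,0],"travel":[0,0,0],"grip":40},{"rot":[0,0,0],"travel":[0,0,0],"grip":40}]'
python3 - <<'E'
from h import *
off=[.019,0,.0173]
place(1,.05,-.2393,.7,off);tubepos(off)
E
```

```text
time: 27.7
ee_pos: [0.5203, 0.0512, 0.203]
ee_rot: [0.049, 0.929, -0.093, 0.355]
contact_force: [-0.1, 0.2, -0.7]
grip_width: 0.055
TCP target [0.5319 0.0536 0.1135]
rot [-0.    -0.033  0.04 ] n>= 1.0 | travel(final frame) [-49.5  -5.   75.4] (now frame) [-51.8  -7.   73.7] n>= 2.0 F [-0.1  0.2 -0.7] w 55.0 t 27.7
tube origin in case frame mm x,y,z [-28.7  -4.2 202.9] ends tilt 0.026 bend z 0.669
```

```bash
python3 -m pendant '[{"rot":[0,-0.033,0.04],"travel":[-12,-2,19],"grip":40},{"rot":[0,0,0],"travel":[-12,-2,19],"grip":40},{"rot":[0,0,0],"travel":[-12,-1,19],"grip":40},{"rot":[0,0,0],"travel":[-12,0,18],"grip":40},{"rot":[0,0,0],"travel":[0,0,0],"grip":40},{"rot":[0,0,0],"travel":[0,0,0],"grip":40}]'
python3 - <<'E'
from h import *
off=[.019,0,.0173]
place(1,.015,-.2393,.7,off);tubepos(off)
E
```

```text
time: 28.3
ee_pos: [0.5407, 0.0451, 0.1184]
ee_rot: [0.043, 0.931, -0.114, 0.344]
contact_force: [0.9, -0.1, -0.7]
grip_width: 0.0555
TCP target [0.5319 0.0536 0.0785]
rot [ 0.005 -0.008 -0.003] n>= 1.0 | travel(final frame) [-33.8  -6.2  23.7] (now frame) [-34.   -6.2  23.4] n>= 1.0 F [ 0.9 -0.1 -0.7] w 55.5 t 28.3
tube origin in case frame mm x,y,z [ -7.4  -6.3 117.6] ends tilt 0.002 bend z 0.65
```

```bash
python3 -m pendant '[{"rot":[0.005,-0.008,-0.003],"travel":[-8,-6,-7],"grip":40},{"rot":[0,0,0],"travel":[0,0,0],"grip":40},{"rot":[0,0,0],"travel":[-9,0,10],"grip":40},{"rot":[0,0,0],"travel":[-9,0,10],"grip":40},{"rot":[0,0,0],"travel":[-6,0,7],"grip":40},{"rot":[0,0,0],"travel":[0,0,0],"grip":40}]'
python3 - <<'E'
from h import *
off=[.019,0,.0173]
place(1,.001,-.2393,.7,off);tubepos(off)
E
```

```text
time: 28.9
ee_pos: [0.536, 0.0541, 0.0915]
ee_rot: [0.04, 0.93, -0.112, 0.348]
contact_force: [-0.1, 1.2, -0.5]
grip_width: 0.0547
TCP target [0.5319 0.0536 0.0645]
rot [-0.003 -0.016 -0.002] n>= 1.0 | travel(final frame) [-20.4   1.5  18.2] (now frame) [-20.7   1.6  17.8] n>= 1.0 F [-0.1  1.2 -0.5] w 54.7 t 28.9
tube origin in case frame mm x,y,z [-14.1   1.5  90.9] ends tilt -0.004 bend z 0.656
```

```bash
python3 -m pendant '[{"rot":[0,-0.016,0],"travel":[-8,1,4],"grip":40},{"rot":[0,0,0],"travel":[-7,0,7],"grip":40},{"rot":[0,0,0],"travel":[-4,0,4],"grip":40},{"rot":[0,0,0],"travel":[0,0,0],"grip":40}]'
python3 - <<'E'
from h import *
off=[.019,0,.0173]
place(1,.001,-.2393,.7,off);tubepos(off)
E
```

```text
time: 29.3
ee_pos: [0.5337, 0.0545, 0.0725]
ee_rot: [0.038, 0.932, -0.112, 0.342]
contact_force: [-0.6, -0.1, -1.5]
grip_width: 0.055
TCP target [0.5319 0.0536 0.0645]
rot [-0.007 -0.003 -0.002] n>= 1.0 | travel(final frame) [-6.3  1.3  5.2] (now frame) [-6.3  1.4  5.1] n>= 1.0 F [-0.6 -0.1 -1.5] w 55.0 t 29.3
tube origin in case frame mm x,y,z [-16.5   1.4  71.6] ends tilt -0.006 bend z 0.646
```

```bash
python3 -m pendant '[{"rot":[0,0,0],"travel":[-4,1,3],"grip":40},{"rot":[0,0,0],"travel":[-3,0,3],"grip":40},{"rot":[0,0,0],"travel":[0,0,0],"grip":40}]'
python3 - <<'E'
from h import *
off=[.019,0,.0173]
place(1,.001,-.2393,.7,off);tubepos(off)
E
```

```text
time: 29.6
ee_pos: [0.5333, 0.0524, 0.0681]
ee_rot: [0.036, 0.933, -0.111, 0.34]
contact_force: [0.2, 0.5, -1.4]
grip_width: 0.0552
TCP target [0.5319 0.0536 0.0645]
rot [-0.01   0.002 -0.001] n>= 1.0 | travel(final frame) [-3.6 -0.8  1.6] (now frame) [-3.6 -0.8  1.7] n>= 1.0 F [ 0.2  0.5 -1.4] w 55.2 t 29.6
tube origin in case frame mm x,y,z [-16.3  -0.7  67. ] ends tilt -0.008 bend z 0.643
```

```bash
python3 -m pendant '[{"rot":[-0.008,0,0],"travel":[-4,0,1],"grip":40},{"rot":[0,0,0],"travel":[-1,0,2],"grip":40},{"rot":[0,0,0],"travel":[0,0,0],"grip":68},{"rot":[0,0,0],"travel":[0,0,0],"grip":68},{"rot":[0,0,0],"travel":[0,0,0],"grip":68},{"rot":[0,0,0],"travel":[0,0,-10],"grip":68},{"rot":[0,0,0],"travel":[0,0,-25],"grip":68},{"rot":[0,0,0],"travel":[0,0,-40],"grip":68},{"rot":[0,0,0],"travel":[0,0,-45],"grip":68},{"rot":[0,0,0],"travel":[0,0,0],"grip":68}]'
python3 - <<'E'
from h import *
snap('scene','s13.png');snap('wrist','w13.png')
E
```

```text
time: 30.6
ee_pos: [0.4578, 0.0704, 0.1644]
ee_rot: [0.037, 0.933, -0.112, 0.339]
contact_force: [0.7, 0.2, 0.1]
grip_width: 0.0681
```

View pics/s13.png

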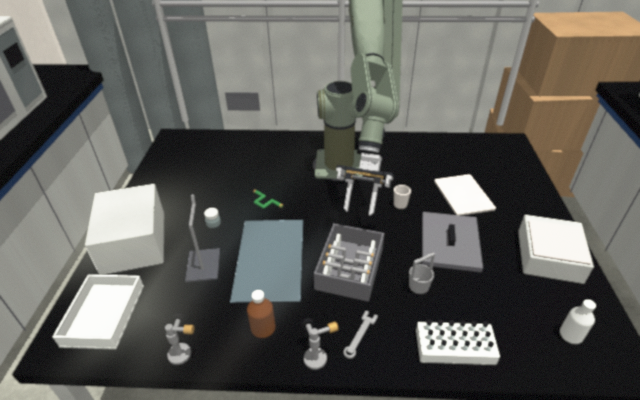

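View pics/w13.png

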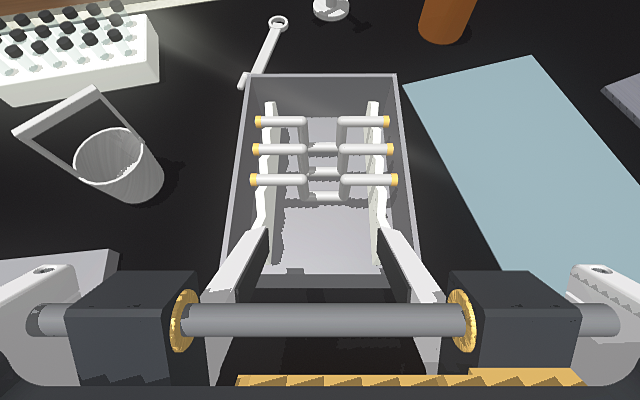

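All three tubes are in pairs 1–3, hanging (wrist view rows 120, 148 and 180), and the mat is empty. Next I look at the lid.

```bash
python3 - <<'E'
from h import *
go([.43,.36,.30],-.22)
E
```

```text
rot [ 0.004 -0.688 -0.018] n>= 5.0 | travel(final frame) [ -89.5 -277.8 -141.1] (now frame) [  16.2 -276.5 -168.4] n>= 7.0 F [-0.5 -0.3  0.1] w 67.7 t 30.7
```

```bash
python3 -m pendant '[{"rot":[0,-0.137,-0.004],"travel":[0,0,-20],"grip":60},{"rot":[0,-0.137,-0.004],"travel":[0,0,-20],"grip":60},{"rot":[0,-0.137,-0.004],"travel":[0,0,-20],"grip":60},{"rot":[0,-0.137,-0.004],"travel":[0,0,-20],"grip":60},{"rot":[0,-0.137,-0.004],"travel":[0,0,-10],"grip":60},{"rot":[0,0,0],"travel":[-5,-40,-6],"grip":60},{"rot":[0,0,0],"travel":[-5,-40,-6],"grip":60},{"rot":[0,0,0],"travel":[-5,-40,-6],"grip":60},{"rot":[0,0,0],"travel":[-5,-40,-6],"grip":60},{"rot":[0,0,0],"travel":[-5,-40,-6],"grip":60},{"rot":[0,0,0],"travel":[-5,-40,-6],"grip":60},{"rot":[0,0,0],"travel":[0,0,0],"grip":60}]'
python3 - <<'E'
from h import *
o=manip.get_obs();print(o['qpos'].round(2))
go([.43,.37,.30],-.22)
snap('wrist','w14.png')
E
```

```text
time: 31.9
ee_pos: [0.4482, 0.3169, 0.232]
ee_rot: [0.018, 0.992, -0.122, -0.039]
contact_force: [0.5, -0.9, 0.5]
grip_width: 0.0602
[0.45 0.2  1.54 0.01 1.49 2.26]
rot [ 0.045  0.074 -0.025] n>= 1.0 | travel(final frame) [-29.4 -47.9 -68. ] (now frame) [-35.6 -44.1 -67.6] n>= 2.0 F [ 0.5 -0.9  0.5] w 60.2 t 31.9
```

View pics/w14.png

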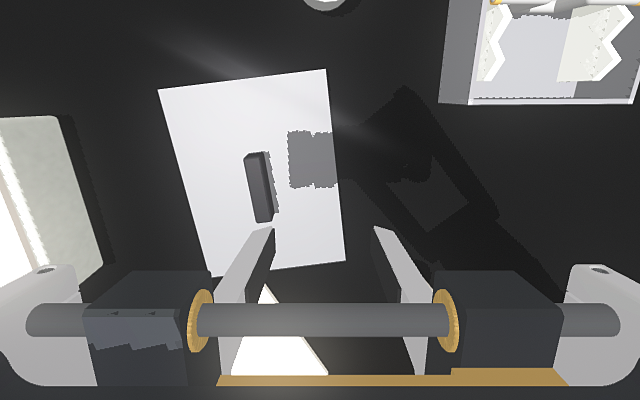

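```bash
cat > lid.py <<'E'
from h import *
L=load('wrist');P=cloud('wrist',L)
def comp(m,seed=None):
    n,l,st,ce=cv2.connectedComponentsWithStats(m.astype(np.uint8)); i=1+np.argmax(st[1:,4]); return l==i
sl=np.zeros((400,640),bool); sl[40:290,140:360]=1
m=comp(sl&(P[...,2]>.04)&(P[...,2]<.06)&(cv2.cvtColor(L['im'],cv2.COLOR_RGB2GRAY)<130)); print('handle px',m.sum(),np.nanmedian(P[m][:,2]))
print(cv2.minAreaRect(P[m][:,:2].astype(np.float32)))
m=comp(sl&(P[...,2]>.011)&(P[...,2]<.06)); print('plate',m.sum(),np.nanmedian(P[m][:,2]),cv2.minAreaRect(P[m][:,:2].astype(np.float32)))
C=[(158,90),(326,69),(345,260),(209,278)]
W=ray('wrist',C,.019,L);print(W.round(4))
E
python3 lid.py
```

```text
handle px 1213 0.048626845652577744
((0.44531965255737305, 0.3843887746334076), (0.019351692870259285, 0.07933113723993301), 82.55318450927734)
plate 27954 0.01894404044032738 ((0.4443306624889374, 0.3853883445262909), (0.18671756982803345, 0.24295681715011597), 82.7331314086914)
[[0.5752 0.4608 0.019 ]
 [0.5519 0.2765 0.019 ]
 [0.313  0.3083 0.019 ]
 [0.3355 0.4931 0.019 ]]
```

```bash
python3 - <<'E'
from h import *
go([.4445,.385,.10],-.13)
E
```

```text
rot [ 0.044  0.078 -0.116] n>= 1.0 | travel(final frame) [-12.  -69.5 130.8] (now frame) [-10.3 -74.  128.5] n>= 4.0 F [-0.4 -1.4 -1.1] w 60.3 t 31.9
```

```bash
python3 -m pendant '[{"rot":[0.044,0.078,-0.116],"travel":[0,-10,0],"grip":60},{"rot":[0,0,0],"travel":[-4,-20,30],"grip":60},{"rot":[0,0,0],"travel":[-4,-20,30],"grip":60},{"rot":[0,0,0],"travel":[-4,-15,30],"grip":60},{"rot":[0,0,0],"travel":[0,0,30],"grip":60},{"rot":[0,0,0],"travel":[0,0,0],"grip":60},{"rot":[0,0,0],"travel":[0,0,0],"grip":60}]'
python3 - <<'E'
from h import *
go([.4445,.385,.047],-.13)
E
```

```text
time: 32.65
ee_pos: [0.4456, 0.3676, 0.0898]
ee_rot: [0.011, 0.998, -0.069, -0.007]
contact_force: [1.3, 0.3, 0.5]
grip_width: 0.0601
rot [ 0.024  0.013 -0.008] n>= 1.0 | travel(final frame) [ -3.3 -17.1  42.8] (now frame) [ -2.9 -18.1  42.5] n>= 1.0 F [1.3 0.3 0.5] w 60.1 t 32.6
```

```bash
python3 -m pendant '[{"rot":[0.024,0.013,-0.008],"travel":[-3,-9,0],"grip":50},{"rot":[0,0,0],"travel":[0,-8,5],"grip":50},{"rot":[0,0,0],"travel":[0,0,10],"grip":50},{"rot":[0,0,0],"travel":[0,0,0],"grip":50}]'
python3 - <<'E'
from h import *
go([.4445,.385,.047],-.13)
E
```

```text
time: 33.05
ee_pos: [0.4482, 0.3858, 0.0773]
ee_rot: [-0.003, 0.998, -0.066, 0.003]
contact_force: [-1.2, 0.8, -0.4]
grip_width: 0.0503
rot [-0.006 -0.006 -0.002] n>= 1.0 | travel(final frame) [-3.6  1.3 30.3] (now frame) [-3.8  1.5 30.3] n>= 1.0 F [-1.2  0.8 -0.4] w 50.3 t 33.0
```

```bash
python3 -m pendant '[{"rot":[-0.006,-0.006,0],"travel":[-3,1,10],"grip":50},{"rot":[0,0,0],"travel":[-1,0,10],"grip":50},{"rot":[0,0,0],"travel":[0,0,7],"grip":50},{"rot":[0,0,0],"travel":[0,0,0],"grip":50},{"rot":[0,0,0],"travel":[0,0,0],"grip":50}]'
python3 - <<'E'
from h import *
go([.4445,.385,.047],-.13)
E
```

```text
time: 33.55
ee_pos: [0.4443, 0.3857, 0.0486]
ee_rot: [0.0, 0.998, -0.066, 0.0]
contact_force: [0.7, -0.1, -0.3]
grip_width: 0.05
rot [ 0.    -0.001 -0.002] n>= 1.0 | travel(final frame) [0.3 0.7 1.6] (now frame) [0.3 0.7 1.6] n>= 1.0 F [ 0.7 -0.1 -0.3] w 50.0 t 33.5
```

```bash
python3 -m pendant '[{"rot":[0,0,0],"travel":[0,1,1],"grip":10},{"rot":[0,0,0],"travel":[0,0,0],"grip":10},{"rot":[0,0,0],"travel":[0,0,0],"grip":10},{"rot":[0,0,0],"travel":[0,0,0],"grip":10},{"rot":[0,0,0],"travel":[0,0,0],"grip":10},{"rot":[0,0,0],"travel":[0,0,0],"grip":10}]'
python3 - <<'E'
from h import *
go([.4445,.385,.047],-.13)
E
python3 -m pendant '[{"rot":[0,0,0],"travel":[0,0,-10],"grip":10},{"rot":[0,0,0],"travel":[0,0,-20],"grip":10},{"rot":[0,0,0],"travel":[0,0,-35],"grip":10},{"rot":[0,0,0],"travel":[0,0,-45],"grip":10},{"rot":[0,0,0],"travel":[0,0,-45],"grip":10},{"rot":[0,0,0],"travel":[0,0,0],"grip":10},{"rot":[0,0,0],"travel":[0,0,0],"grip":10}]'
python3 - <<'E'
from h import *
go([.5743,.0432,.22],-.2393)
snap('wrist','w15.png')
E
```

```text
time: 34.15
ee_pos: [0.4447, 0.385, 0.0482]
ee_rot: [-0.0, 0.998, -0.066, 0.001]
contact_force: [-0.2, 0.3, -1.0]
grip_width: 0.0197
rot [-0.001 -0.002 -0.002] n>= 1.0 | travel(final frame) [-0.2  0.   1.2] (now frame) [-0.2  0.   1.2] n>= 1.0 F [-0.2  0.3 -1. ] w 19.7 t 34.1
time: 34.85
ee_pos: [0.4395, 0.3816, 0.2041]
ee_rot: [0.005, 0.998, -0.066, -0.005]
contact_force: [-0.3, -0.7, -4.6]
grip_width: 0.0197
rot [0.01  0.01  0.107] n>= 1.0 | travel(final frame) [211.2 296.8 -15.9] (now frame) [178.1 317.8 -14.7] n>= 8.0 F [-0.3 -0.7 -4.6] w 19.7 t 34.9
```

View pics/w15.png

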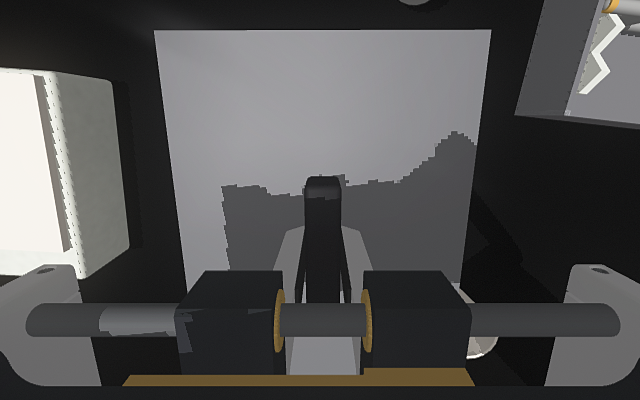

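```bash
python3 - <<'E'
from h import *
L=load('wrist');P=cloud('wrist',L)
q=L['q'];r=R.from_quat([q[1],q[2],q[3],q[0]])
Q=r.inv().apply((P-L['p']).reshape(-1,3)).reshape(P.shape)
for u,v in[(200,35),(322,35),(440,35),(200,100),(450,100)]: print((u,v),Q[v,u].round(4))
m=(Q[...,2]>.02)&(Q[...,2]<.037); m[:,:140]=0;m[:,520:]=0
X=Q[m]; print(X[:,0].max(),np.percentile(X[:,0],99.9)); 
for a in(.03,.06,.09,.11):
    s=X[abs(X[:,0]-a)<.004]; print(a,s[:,1].min().round(4),s[:,1].max().round(4),s[:,2].mean().round(4))
E
```

```text
(200, 35) [ 0.1184 -0.0676  0.0306]
(322, 35) [0.1181 0.0002 0.0292]
(440, 35) [0.1178 0.0649 0.0279]
(200, 100) [ 0.0839 -0.0707  0.0294]
(450, 100) [0.084  0.075  0.0305]
0.12123708595177037 0.12083919443115977
0.03 -0.0927 0.0936 0.0294
0.06 -0.0929 0.0935 0.0295
0.09 -0.0932 0.0935 0.0295
0.11 -0.093 0.0938 0.0295
```

```bash
python3 -m pendant '[{"rot":[0.01,0.01,0.107],"travel":[0,0,-20],"grip":10},{"rot":[0,0,0],"travel":[15,37,-10],"grip":10},{"rot":[0,0,0],"travel":[20,37,0],"grip":10},{"rot":[0,0,0],"travel":[25,37,0],"grip":10},{"rot":[0,0,0],"travel":[25,37,0],"grip":10},{"rot":[0,0,0],"travel":[25,37,0],"grip":10},{"rot":[0,0,0],"travel":[25,37,0],"grip":10},{"rot":[0,0,0],"travel":[25,30,0],"grip":10},{"rot":[0,0,0],"travel":[10,10,0],"grip":10},{"rot":[0,0,0],"travel":[0,0,0],"grip":10},{"rot":[0,0,0],"travel":[0,0,0],"grip":10}]'
python3 - <<'E'
from h import *
go([.5743,.0432,.15],-.2393)
snap('wrist','w16.png')
E
```

```text
time: 36.0
ee_pos: [0.5294, 0.0747, 0.206]
ee_rot: [0.007, 0.993, -0.12, -0.023]
contact_force: [0.1, 0.4, -3.5]
grip_width: 0.0198
rot [ 0.019  0.043 -0.001] n>= 1.0 | travel(final frame) [51.  19.9 56. ] (now frame) [53.4 18.9 54.1] n>= 2.0 F [ 0.1  0.4 -3.5] w 19.8 t 36.0
```

View pics/w16.png

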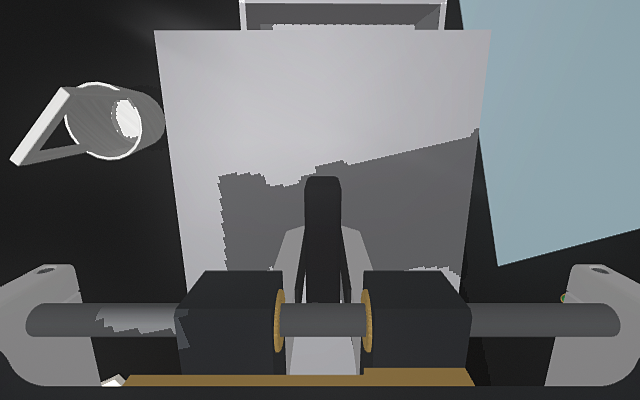

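```bash
python3 -m pendant '[{"rot":[0.019,0.043,0],"travel":[17,7,0],"grip":10},{"rot":[0,0,0],"travel":[17,7,10],"grip":10},{"rot":[0,0,0],"travel":[16,6,15],"grip":10},{"rot":[0,0,0],"travel":[0,0,15],"grip":10},{"rot":[0,0,0],"travel":[0,0,0],"grip":10},{"rot":[0,0,0],"travel":[0,0,0],"grip":10}]'
python3 - <<'E'
from h import *
go([.5743,.0432,.14],-.2393)
E
```

```text
time: 36.65
ee_pos: [0.569, 0.0543, 0.1618]
ee_rot: [-0.002, 0.994, -0.112, -0.003]
contact_force: [0.7, -0.2, -3.1]
grip_width: 0.0197
rot [-0.003  0.006  0.014] n>= 1.0 | travel(final frame) [ 7.8  9.5 21.8] (now frame) [ 7.8  9.7 21.8] n>= 1.0 F [ 0.7 -0.2 -3.1] w 19.7 t 36.6
```

```bash
python3 -m pendant '[{"rot":[-0.003,0.006,0.014],"travel":[5,6,5],"grip":10},{"rot":[0,0,0],"travel":[3,4,8],"grip":10},{"rot":[0,0,0],"travel":[0,0,8],"grip":10},{"rot":[0,0,0],"travel":[0,0,0],"grip":10},{"rot":[0,0,0],"travel":[0,0,0],"grip":10}]'
python3 - <<'E'
from h import *
go([.5743,.0432,.1285],-.2393)
snap('wrist','w17.png')
E
```

```text
time: 37.15
ee_pos: [0.5741, 0.0436, 0.1404]
ee_rot: [-0.0, 0.993, -0.119, 0.001]
contact_force: [0.1, 0.3, -3.1]
grip_width: 0.0199
rot [-0.    -0.001  0.001] n>= 1.0 | travel(final frame) [ 0.3  0.3 11.9] (now frame) [ 0.3  0.3 11.9] n>= 1.0 F [ 0.1  0.3 -3.1] w 19.9 t 37.1
```

View pics/w17.png

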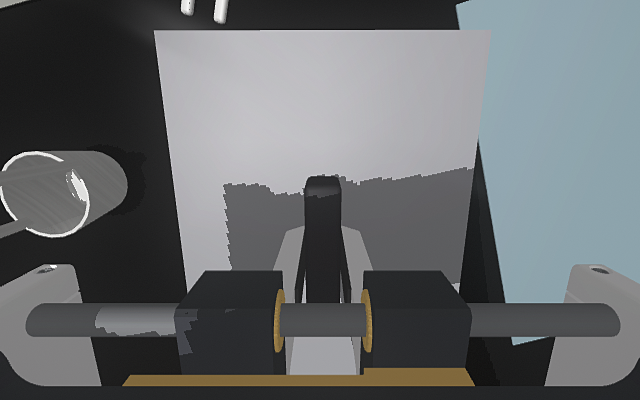

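Lined up within 0.3 mm. I lower the lid gently.

```bash
python3 -m pendant '[{"rot":[0,0,0],"travel":[0,0,6],"grip":10},{"rot":[0,0,0],"travel":[0,0,5],"grip":10},{"rot":[0,0,0],"travel":[0,0,0],"grip":10},{"rot":[0,0,0],"travel":[0,0,0],"grip":10}]'
python3 - <<'E'
from h import *
go([.5743,.0432,.1085],-.2393)
E
python3 -m pendant '[{"rot":[0,0,0],"travel":[0,0,4],"grip":10},{"rot":[0,0,0],"travel":[0,0,3],"grip":10},{"rot":[0,0,0],"travel":[0,0,0],"grip":10}]'
python3 - <<'E'
from h import *
go([.5743,.0432,.1085],-.2393)
E
```

```text
time: 37.6
ee_pos: [0.5743, 0.0436, 0.1289]
ee_rot: [-0.0, 0.993, -0.119, 0.001]
contact_force: [-0.2, 0.7, -4.5]
grip_width: 0.0195
rot [-0.001 -0.002  0.001] n>= 1.0 | travel(final frame) [ 0.1  0.4 20.4] (now frame) [ 0.1  0.4 20.4] n>= 1.0 F [-0.2  0.7 -4.5] w 19.5 t 37.6
time: 37.9
ee_pos: [0.5744, 0.0437, 0.1215]
ee_rot: [-0.0, 0.993, -0.119, 0.001]
contact_force: [0.4, -0.5, -3.7]
grip_width: 0.0199
rot [-0.001 -0.002  0.001] n>= 1.0 | travel(final frame) [-0.   0.5 13. ] (now frame) [-0.1  0.5 13. ] n>= 1.0 F [ 0.4 -0.5 -3.7] w 19.9 t 37.9
```

```bash
python3 -m pendant '[{"rot":[0,0,0],"travel":[0,0,4],"grip":10},{"rot":[0,0,0],"travel":[0,0,4],"grip":10},{"rot":[0,0,0],"travel":[0,0,0],"grip":10}]'; python3 -m pendant '[{"rot":[0,0,0],"travel":[0,0,3],"grip":10},{"rot":[0,0,0],"travel":[0,0,2],"grip":10},{"rot":[0,0,0],"travel":[0,0,0],"grip":10}]'
```

```text
time: 38.2
ee_pos: [0.5745, 0.0437, 0.1129]
ee_rot: [-0.0, 0.993, -0.119, 0.001]
contact_force: [-0.4, 0.3, -4.0]
grip_width: 0.0199
time: 38.5
ee_pos: [0.5749, 0.0437, 0.1083]
ee_rot: [-0.0, 0.993, -0.119, 0.001]
contact_force: [-0.2, 0.4, -3.4]
grip_width: 0.0196
```

```bash
python3 -m pendant '[{"rot":[0,0,0],"travel":[0,0,1],"grip":10},{"rot":[0,0,0],"travel":[0,0,0],"grip":10}]'; python3 -m pendant '[{"rot":[0,0,0],"travel":[0,0,1],"grip":10},{"rot":[0,0,0],"travel":[0,0,0],"grip":10}]'
```

```text
time: 38.7
ee_pos: [0.5752, 0.0436, 0.1084]
ee_rot: [-0.0, 0.993, -0.119, 0.002]
contact_force: [1.0, -0.9, -3.8]
grip_width: 0.0199
time: 38.9
ee_pos: [0.5754, 0.0436, 0.1082]
ee_rot: [-0.0, 0.993, -0.119, 0.002]
contact_force: [-0.6, -0.3, -2.5]
grip_width: 0.0195
```

```bash
python3 -m pendant '[{"rot":[0,0,0],"travel":[0,0,0],"grip":50},{"rot":[0,0,0],"travel":[0,0,0],"grip":50},{"rot":[0,0,0],"travel":[0,0,0],"grip":50},{"rot":[0,0,0],"travel":[0,0,-15],"grip":50},{"rot":[0,0,0],"travel":[0,0,-30],"grip":50},{"rot":[0,0,0],"travel":[0,0,-40],"grip":50},{"rot":[0,0,0],"travel":[-10,0,-40],"grip":50},{"rot":[0,0,0],"travel":[-10,0,-40],"grip":50},{"rot":[0,0,0],"travel":[-10,0,-20],"grip":50},{"rot":[0,0,0],"travel":[0,0,0],"grip":50}]'
python3 - <<'E'
from h import *
snap('scene','s18.png');snap('wrist','w18.png')
L=load('wrist');P=cloud('wrist',L)
m=(P[...,2]>.065)&(P[...,2]<.16); m[280:]=0
n,l,st,ce=cv2.connectedComponentsWithStats(m.astype(np.uint8))
i=1+np.argmax(st[1:,4]);print(st[i]); Q=P[l==i]; print('plate z',np.median(Q[:,2]),cv2.minAreaRect(Q[:,:2].astype(np.float32)))
pl=Q[Q[:,2]<.09]; A=np.c_[pl[:,:2]-CX,np.ones(len(pl))]; print(np.linalg.lstsq(A,pl[:,2],rcond=None)[0])
E
```

```text
time: 39.9
ee_pos: [0.547, 0.0506, 0.3079]
ee_rot: [-0.001, 0.993, -0.119, 0.008]
contact_force: [0.3, 0.4, -0.5]
grip_width: 0.05
[  243    53   160   194 27808]
plate z 0.07892945346072489 ((0.5755333304405212, 0.04291706532239914), (0.18624627590179443, 0.24178875982761383), 76.39531707763672)
[-0.00040018 -0.00072282  0.07889109]
```

View pics/s18.png

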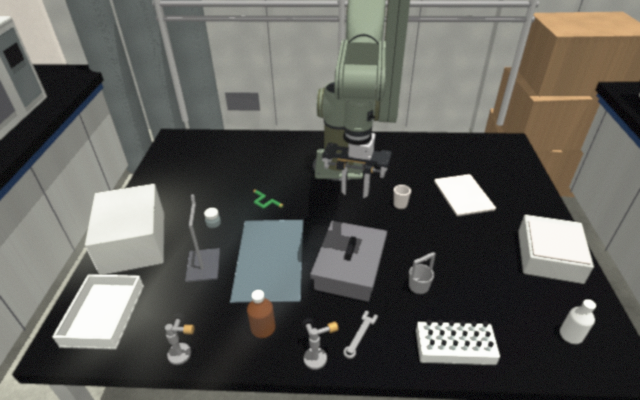

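View pics/w18.png

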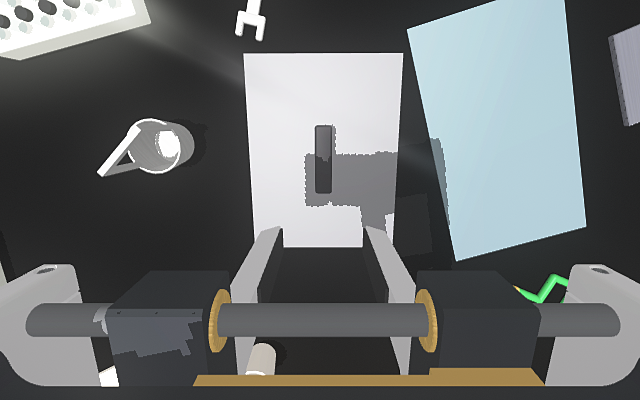

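The lid is seated: its plate top is at 78.9 mm against 79 mm expected, and it is level. Next I measure the pail and its handle bar.

```bash
python3 - <<'E'
from h import *
L=load('wrist');P=cloud('wrist',L)
W=P[100:195,85:210]; 
for lo,hi in((.115,.14),(.07,.11),(.05,.066)):
    m=(W[...,2]>lo)&(W[...,2]<hi); Q=W[m]; 
    if len(Q): print(lo,len(Q),Q.mean(0).round(4),cv2.minAreaRect(Q[:,:2].astype(np.float32)),Q[:,2].max())
im=L['im'][85:205,75:225]; cv2.imwrite('pics/pail.png',cv2.cvtColor(cv2.resize(im,None,fx=5,fy=5,interpolation=cv2.INTER_CUBIC),cv2.COLOR_RGB2BGR))
E
```

```text
0.115 724 [0.6405 0.2538 0.1277] ((0.6398242115974426, 0.25674840807914734), (0.008633083663880825, 0.07337511330842972), 31.560251235961914) 0.131739577476418
0.07 283 [0.6393 0.2562 0.0908] ((0.6401933431625366, 0.2564956545829773), (0.008986550383269787, 0.0725753903388977), 31.599918365478516) 0.10994693345314804
0.05 615 [0.6372 0.2549 0.0574] ((0.6400175094604492, 0.25554928183555603), (0.06946998089551926, 0.07071021944284439), 69.2503890991211) 0.06598655114145052
```

View pics/pail.png

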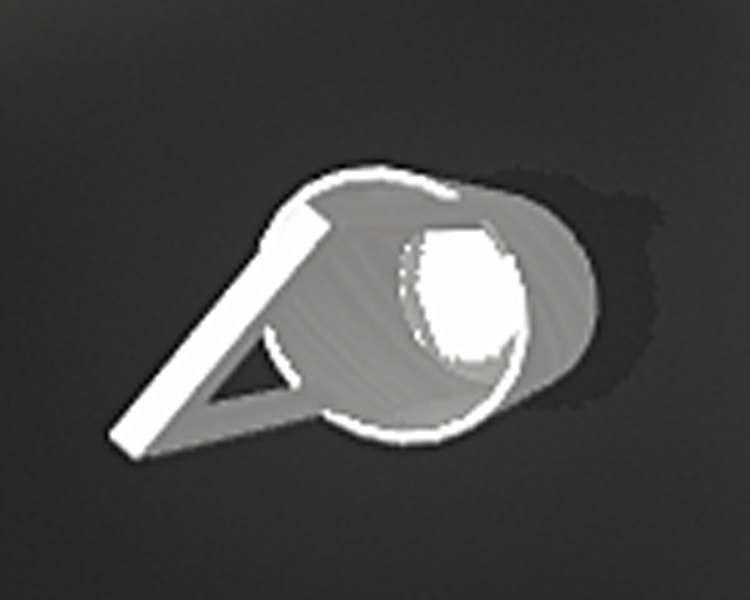

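```bash
python3 -m pendant '[{"rot":[0,0,-0.139],"travel":[0,0,0],"grip":50},{"rot":[0,0,-0.139],"travel":[0,0,0],"grip":50},{"rot":[0,0,-0.139],"travel":[0,0,0],"grip":50},{"rot":[0,0,-0.139],"travel":[0,0,0],"grip":50},{"rot":[0,0,-0.139],"travel":[0,0,0],"grip":50},{"rot":[0,0,-0.139],"travel":[0,0,0],"grip":50},{"rot":[0,0,-0.139],"travel":[0,0,0],"grip":50},{"rot":[0,0,-0.139],"travel":[0,0,0],"grip":50},{"rot":[0,0,-0.139],"travel":[0,0,0],"grip":50},{"rot":[0,0,-0.139],"travel":[0,0,0],"grip":50},{"rot":[0,0,-0.139],"travel":[0,0,0],"grip":50},{"rot":[0,0,-0.139],"travel":[0,0,0],"grip":50},{"rot":[0,0,-0.139],"travel":[0,0,0],"grip":50},{"rot":[0,0,-0.139],"travel":[0,0,0],"grip":50},{"rot":[0,0,-0.139],"travel":[0,0,0],"grip":50},{"rot":[0,0,-0.139],"travel":[0,0,0],"grip":50},{"rot":[0,0,-0.139],"travel":[0,0,0],"grip":50},{"rot":[0,0,0],"travel":[0,0,0],"grip":50}]'
python3 - <<'E'
from h import *
print(manip.get_obs()['qpos'].round(2))
go([.6295,.2736,.22],2.122)
E
```

```text
time: 41.8
ee_pos: [0.5304, 0.048, 0.2532]
ee_rot: [-0.034, 0.445, 0.895, -0.014]
contact_force: [0.6, -0.2, -0.5]
grip_width: 0.0501
[-0.07  0.15  1.56 -0.    1.51 -0.72]
rot [-0.058 -0.045  0.096] n>= 1.0 | travel(final frame) [140.3 202.5  33.2] (now frame) [118.7 216.8  26.9] n>= 6.0 F [ 0.6 -0.2 -0.5] w 50.1 t 41.8
```

```bash
python3 -m pendant '[{"rot":[-0.058,-0.045,0.096],"travel":[0,0,0],"grip":50},{"rot":[0,0,0],"travel":[24,35,0],"grip":50},{"rot":[0,0,0],"travel":[24,35,0],"grip":50},{"rot":[0,0,0],"travel":[24,35,0],"grip":50},{"rot":[0,0,0],"travel":[24,35,0],"grip":50},{"rot":[0,0,0],"travel":[20,30,0],"grip":50},{"rot":[0,0,0],"travel":[0,0,0],"grip":50},{"rot":[0,0,0],"travel":[0,0,0],"grip":50}]'
python3 - <<'E'
from h import *
go([.6295,.2736,.20],2.122)
snap('wrist','w19.png')
E
```

```text
time: 42.6
ee_pos: [0.6123, 0.2379, 0.2319]
ee_rot: [-0.011, 0.503, 0.864, -0.009]
contact_force: [0.4, -0.3, -1.3]
grip_width: 0.0498
rot [-0.027 -0.01  -0.035] n>= 1.0 | travel(final frame) [21.4 33.3 31.9] (now frame) [22.2 33.4 31.3] n>= 2.0 F [ 0.4 -0.3 -1.3] w 49.8 t 42.6
```

View pics/w19.png

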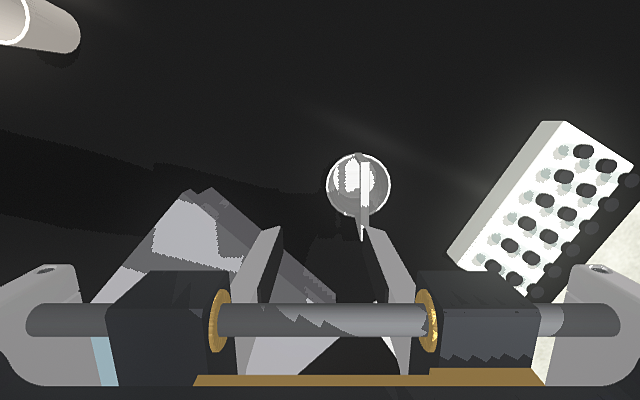

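```bash
cat > pail.py <<'E'
from h import *
L=load('wrist');P=cloud('wrist',L)
W=P[100:245,310:420]
for lo,hi in((.115,.14),(.07,.11),(.05,.066)):
    m=(W[...,2]>lo)&(W[...,2]<hi); Q=W[m]
    if len(Q): print(lo,len(Q),Q.mean(0).round(4),cv2.minAreaRect(Q[:,:2].astype(np.float32)))
E
python3 pail.py
```

```text
0.115 726 [0.6358 0.2625 0.1289] ((0.6397382616996765, 0.2573792636394501), (0.008249998092651367, 0.07163161039352417), 31.365236282348633)
0.07 103 [0.6374 0.2578 0.0889] ((0.6381278038024902, 0.2561596930027008), (0.007818153128027916, 0.07239774614572525), 28.36962890625)
0.05 729 [0.6432 0.2554 0.058 ] ((0.6391236782073975, 0.25800299644470215), (0.0704464241862297, 0.07006686180830002), 37.00221633911133)
```

```bash
python3 -m pendant '[{"rot":[-0.027,-0.01,-0.035],"travel":[11,17,5],"grip":50},{"rot":[0,0,0],"travel":[10,16,5],"grip":50},{"rot":[0,0,0],"travel":[0,0,10],"grip":50},{"rot":[0,0,0],"travel":[0,0,0],"grip":50},{"rot":[0,0,0],"travel":[0,0,0],"grip":50}]'
python3 - <<'E'
from h import *
go([.6295,.2742,.134],2.118)
E
```

```text
time: 43.15
ee_pos: [0.628, 0.2655, 0.2085]
ee_rot: [-0.001, 0.493, 0.87, -0.003]
contact_force: [-0.3, -0.0, 0.4]
grip_width: 0.0499
rot [-0.006 -0.    -0.007] n>= 1.0 | travel(final frame) [ 6.7  5.8 74.5] (now frame) [ 6.7  6.2 74.5] n>= 2.0 F [-0.3 -0.   0.4] w 49.9 t 43.1
```

```bash
python3 -m pendant '[{"rot":[-0.006,0,-0.007],"travel":[4,4,8],"grip":40},{"rot":[0,0,0],"travel":[3,2,12],"grip":40},{"rot":[0,0,0],"travel":[0,0,15],"grip":40},{"rot":[0,0,0],"travel":[0,0,5],"grip":40},{"rot":[0,0,0],"travel":[0,0,0],"grip":40}]'
python3 - <<'E'
from h import *
go([.6295,.2742,.134],2.118)
E
```

```text
time: 43.65
ee_pos: [0.6289, 0.2726, 0.1651]
ee_rot: [-0.0, 0.491, 0.871, -0.0]
contact_force: [1.2, 0.2, -0.6]
grip_width: 0.0405
rot [-0.001  0.    -0.002] n>= 1.0 | travel(final frame) [ 1.1  1.3 31.1] (now frame) [ 1.1  1.3 31.1] n>= 1.0 F [ 1.2  0.2 -0.6] w 40.5 t 43.6
```

```bash
python3 -m pendant '[{"rot":[0,0,0],"travel":[1,1,10],"grip":40},{"rot":[0,0,0],"travel":[0,0,12],"grip":40},{"rot":[0,0,0],"travel":[0,0,7],"grip":40},{"rot":[0,0,0],"travel":[0,0,0],"grip":40},{"rot":[0,0,0],"travel":[0,0,0],"grip":40}]'
python3 - <<'E'
from h import *
go([.6295,.2742,.134],2.118)
E
python3 -m pendant '[{"rot":[0,0,0],"travel":[0,0,0],"grip":4},{"rot":[0,0,0],"travel":[0,0,0],"grip":4},{"rot":[0,0,0],"travel":[0,0,0],"grip":4},{"rot":[0,0,0],"travel":[0,0,0],"grip":4},{"rot":[0,0,0],"travel":[0,0,0],"grip":4}]'
```

```text
time: 44.15
ee_pos: [0.6291, 0.2741, 0.1328]
ee_rot: [-0.0, 0.491, 0.871, -0.001]
contact_force: [0.1, -0.5, -0.4]
grip_width: 0.0402
rot [-0.001 -0.    -0.002] n>= 1.0 | travel(final frame) [-0.2  0.4 -1.2] (now frame) [-0.2  0.4 -1.2] n>= 1.0 F [ 0.1 -0.5 -0.4] w 40.2 t 44.1
time: 44.65
ee_pos: [0.6302, 0.2744, 0.1347]
ee_rot: [0.001, 0.491, 0.871, 0.001]
contact_force: [0.6, 0.8, -1.7]
grip_width: 0.0077
```

```bash
python3 -m pendant '[{"rot":[0,0,0],"travel":[0,0,-15],"grip":4},{"rot":[0,0,0],"travel":[0,0,-30],"grip":4},{"rot":[0,0,0],"travel":[0,0,-40],"grip":4},{"rot":[0,0,0],"travel":[0,0,-45],"grip":4},{"rot":[0,0,0],"travel":[0,0,-45],"grip":4},{"rot":[0,0,0],"travel":[0,0,0],"grip":4},{"rot":[0,0,0],"travel":[0,0,0],"grip":4}]'
python3 - <<'E'
from h import *
for n,roi in(('top',(420,120,500,215)),('scene',(170,180,235,290))):
    snap(n,n+'20.png',roi,6 if n=='top' else 5)
    L=load(n);P=cloud(n,L); x0,y0,x1,y1=roi
    W=P[y0:y1,x0:x1]
    for lo,hi in((.006,.02),(.08,.19),(.19,.245)):
        m=(W[...,2]>lo)&(W[...,2]<hi)
        Q=W[m]; print(n,lo,len(Q)); 
        if len(Q)>4: print(cv2.minAreaRect(Q[:,:2].astype(np.float32)),Q.min(0).round(3),Q.max(0).round(3))
go([.45,-.2,.33],1.74)
E
```

```text
time: 45.35
ee_pos: [0.6282, 0.274, 0.3183]
ee_rot: [-0.001, 0.491, 0.871, -0.001]
contact_force: [-0.7, -0.5, -2.2]
grip_width: 0.0077
top 0.006 1117
((0.5712288618087769, -0.46622031927108765), (0.27934569120407104, 0.24227958917617798), 3.776021718978882) [ 0.429 -0.584  0.006] [ 0.718 -0.337  0.02 ]
top 0.08 57
((0.5967980623245239, -0.42743879556655884), (0.0097506707534194, 0.006450067274272442), 41.39046859741211) [ 0.593 -0.433  0.08 ] [ 0.603 -0.424  0.189]
top 0.19 163
((0.5473092794418335, -0.4382120966911316), (0.1124195009469986, 0.013591744005680084), 9.089656829833984) [ 0.492 -0.451  0.192] [ 0.603 -0.423  0.231]
scene 0.006 915
((0.4088233709335327, -0.47602009773254395), (0.5952144265174866, 0.21414095163345337), 14.922503471374512) [ 0.139 -0.651  0.006] [ 0.673 -0.312  0.02 ]
scene 0.08 88
((0.6025857329368591, -0.4301322400569916), (0.013976160436868668, 0.009994697757065296), 27.993837356567383) [ 0.594 -0.436  0.08 ] [ 0.611 -0.425  0.189]
scene 0.19 115
((0.5512924194335938, -0.43878939747810364), (0.11674197763204575, 0.009769342839717865), 9.231877326965332) [ 0.494 -0.451  0.191] [ 0.609 -0.426  0.232]
rot [-0.002 -0.     0.376] n>= 3.0 | travel(final frame) [-437.3 -255.5  -12.2] (now frame) [-313.  -398.2  -11.5] n>= 11.0 F [ 0.5 -0.6 -1.3] w 8.2 t 45.5
```

View pics/top20.png

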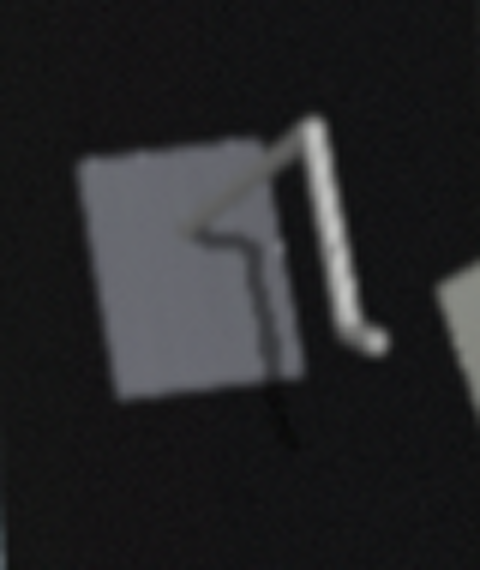

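View pics/scene20.png

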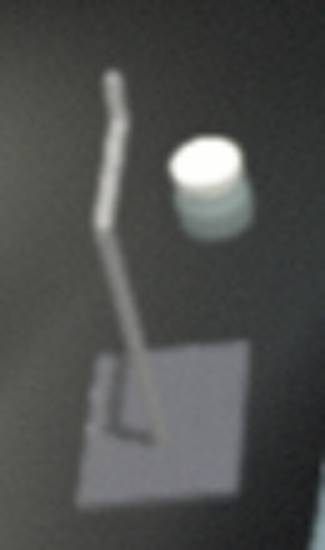

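```bash
python3 - <<'E'
from h import *
go([.40,-.28,.33],1.731)
E
python3 -m pendant '[{"rot":[0,0,0.13],"travel":[0,0,-5],"grip":4},{"rot":[0,0,0.13],"travel":[0,0,-5],"grip":4},{"rot":[0,0,0.125],"travel":[0,0,0],"grip":4},{"rot":[0,0,0],"travel":[-30,-20,0],"grip":4},{"rot":[0,0,0],"travel":[-40,-24,0],"grip":4},{"rot":[0,0,0],"travel":[-40,-24,0],"grip":4},{"rot":[0,0,0],"travel":[-40,-24,0],"grip":4},{"rot":[0,0,0],"travel":[-40,-24,0],"grip":4},{"rot":[0,0,0],"travel":[-40,-24,0],"grip":4},{"rot":[0,0,0],"travel":[-40,-24,0],"grip":4},{"rot":[0,0,0],"travel":[0,0,0],"grip":4}]'
python3 - <<'E'
from h import *
go([.42,-.30,.33],1.731)
E
```

```text
rot [-0.002 -0.     0.385] n>= 3.0 | travel(final frame) [-510.6 -313.7  -12.2] (now frame) [-355.5 -482.4  -11.3] n>= 13.0 F [ 0.5 -0.6 -1.3] w 8.2 t 45.5
time: 46.55
ee_pos: [0.4881, -0.0262, 0.3021]
ee_rot: [-0.018, 0.653, 0.757, -0.02]
contact_force: [0.6, 0.2, -1.6]
grip_width: 0.0074
rot [-0.053 -0.002 -0.012] n>= 1.0 | travel(final frame) [-259.5 -110.9  -27.9] (now frame) [-260.8 -109.   -22.5] n>= 6.0 F [ 0.6  0.2 -1.6] w 7.4 t 46.5
```

```bash
python3 -m pendant '[{"rot":[-0.053,-0.002,-0.012],"travel":[0,-10,-10],"grip":4},{"rot":[0,0,0],"travel":[-40,-18,-8],"grip":4},{"rot":[0,0,0],"travel":[-40,-18,-8],"grip":4},{"rot":[0,0,0],"travel":[-40,-18,-8],"grip":4},{"rot":[0,0,0],"travel":[-40,-18,-8],"grip":4},{"rot":[0,0,0],"travel":[-40,-10,0],"grip":4},{"rot":[0,0,0],"travel":[-20,0,0],"grip":4},{"rot":[0,0,0],"travel":[0,0,0],"grip":4},{"rot":[0,0,0],"travel":[0,0,0],"grip":4}]'
python3 - <<'E'
from h import *
go([.4481,-.4345,.33],1.731)
snap('scene','s21.png',(120,80,320,300),3);snap('wrist','w21.png')
E
```

```text
time: 47.45
ee_pos: [0.4266, -0.2586, 0.3273]
ee_rot: [-0.016, 0.647, 0.762, 0.0]
contact_force: [0.4, 0.3, -1.8]
grip_width: 0.0076
rot [-0.02  -0.024  0.003] n>= 1.0 | travel(final frame) [-177.1   -6.8   -2.7] (now frame) [-177.    -7.5   -6.8] n>= 4.0 F [ 0.4  0.3 -1.8] w 7.6 t 47.5
```

View pics/s21.png

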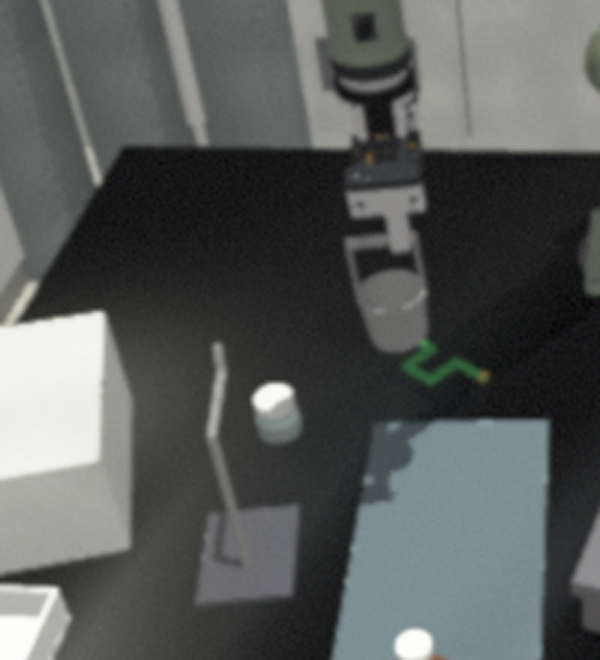

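View pics/w21.png

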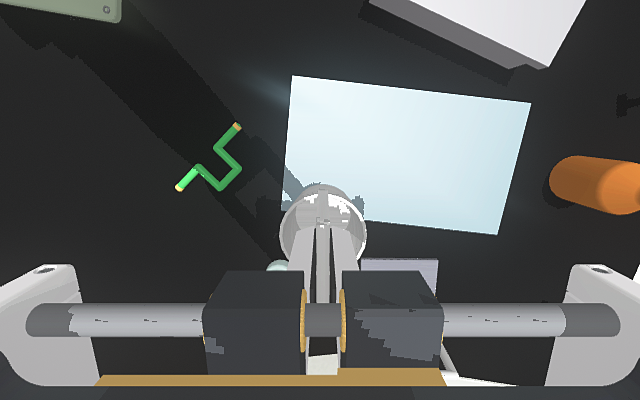

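```bash
python3 -m pendant '[{"rot":[-0.02,-0.024,0.003],"travel":[-36,-5,0],"grip":4},{"rot":[0,0,0],"travel":[-36,-2,0],"grip":4},{"rot":[0,0,0],"travel":[-36,-2,0],"grip":4},{"rot":[0,0,0],"travel":[-36,-2,0],"grip":4},{"rot":[0,0,0],"travel":[-15,0,0],"grip":4},{"rot":[0,0,0],"travel":[0,0,0],"grip":4},{"rot":[0,0,0],"travel":[0,0,0],"grip":4}]'
python3 - <<'E'
from h import *
go([.4481,-.4345,.257],1.731)
E
```

```text
time: 48.25
ee_pos: [0.4487, -0.4086, 0.3262]
ee_rot: [-0.001, 0.64, 0.768, 0.003]
contact_force: [-0.6, 0.9, -1.0]
grip_width: 0.0075
rot [ 0.003 -0.004  0.021] n>= 1.0 | travel(final frame) [-25.5  -4.7  69.2] (now frame) [-25.6  -5.5  69.1] n>= 2.0 F [-0.6  0.9 -1. ] w 7.5 t 48.2
```

```bash
python3 -m pendant '[{"rot":[0.003,-0.004,0.021],"travel":[-13,-3,10],"grip":4},{"rot":[0,0,0],"travel":[-12,-3,15],"grip":4},{"rot":[0,0,0],"travel":[0,0,15],"grip":4},{"rot":[0,0,0],"travel":[0,0,15],"grip":4},{"rot":[0,0,0],"travel":[0,0,5],"grip":4},{"rot":[0,0,0],"travel":[0,0,0],"grip":4},{"rot":[0,0,0],"travel":[0,0,0],"grip":4}]'
python3 - <<'E'
from h import *
go([.4481,-.4345,.257],1.731)
snap('scene','s22.png',(150,130,280,260),5)
L=load('scene');P=cloud('scene',L)[140:260,160:280]
m=(P[...,2]>.19)&(P[...,2]<.30);Q=P[m]; s=Q[Q[:,0]<.47]; 
for z in np.arange(.19,.3,.01):
    k=s[(abs(s[:,2]-z)<.005)]
    if len(k): print(z.round(3),len(k),k.min(0).round(3),k.max(0).round(3))
E
```

```text
time: 48.95
ee_pos: [0.447, -0.4318, 0.2594]
ee_rot: [-0.002, 0.647, 0.762, 0.0]
contact_force: [-0.2, 0.0, -2.3]
grip_width: 0.0077
rot [-0.002 -0.003  0.003] n>= 1.0 | travel(final frame) [-2.8  0.7  2.4] (now frame) [-2.9  0.7  2.4] n>= 1.0 F [-0.2  0.  -2.3] w 7.7 t 49.0
0.19 7 [ 0.442 -0.486  0.19 ] [ 0.46  -0.414  0.195]
0.2 7 [ 0.448 -0.484  0.195] [ 0.463 -0.415  0.204]
0.21 12 [ 0.444 -0.487  0.205] [ 0.463 -0.414  0.215]
0.22 9 [ 0.443 -0.486  0.215] [ 0.461 -0.417  0.224]
0.23 8 [ 0.445 -0.484  0.225] [ 0.463 -0.416  0.234]
0.24 20 [ 0.438 -0.488  0.235] [ 0.462 -0.417  0.245]
0.25 69 [ 0.441 -0.488  0.245] [ 0.47  -0.416  0.255]
0.26 26 [ 0.434 -0.476  0.255] [ 0.469 -0.419  0.264]
0.27 17 [ 0.456 -0.44   0.265] [ 0.467 -0.42   0.275]
0.28 21 [ 0.443 -0.439  0.275] [ 0.467 -0.421  0.285]
0.29 5 [ 0.463 -0.437  0.285] [ 0.468 -0.424  0.289]
```

View pics/s22.png

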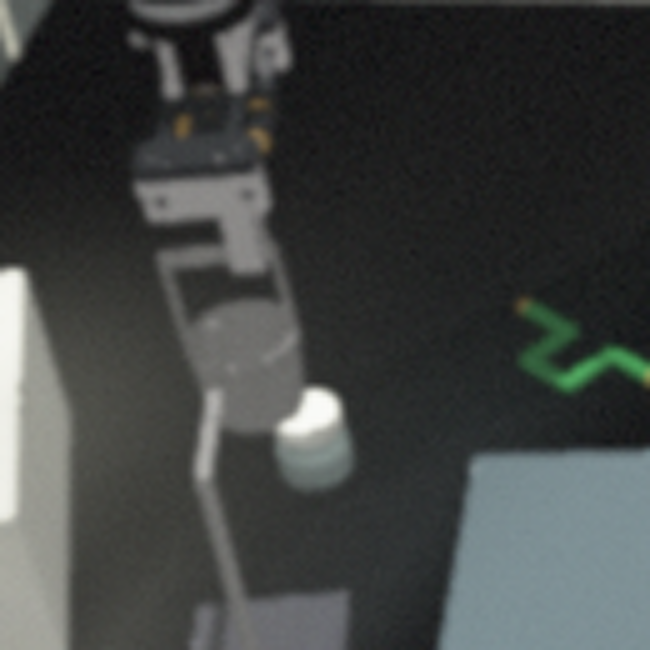

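```bash
python3 -m pendant '[{"rot":[0,0,0],"travel":[-3,12,0],"grip":4},{"rot":[0,0,0],"travel":[0,14,0],"grip":4},{"rot":[0,0,0],"travel":[0,14,0],"grip":4},{"rot":[0,0,0],"travel":[0,0,0],"grip":4}]'
python3 - <<'E'
from h import *
go([.5389,-.4199,.257],1.731)
snap('scene','s23.png',(150,130,280,260),5)
E
```

```text
time: 49.4
ee_pos: [0.492, -0.429, 0.2625]
ee_rot: [0.001, 0.647, 0.762, 0.0]
contact_force: [0.7, 0.8, -1.3]
grip_width: 0.0077
rot [0.002 0.002 0.003] n>= 1.0 | travel(final frame) [ 1.5 47.8  5.5] (now frame) [ 1.4 47.7  5.6] n>= 2.0 F [ 0.7  0.8 -1.3] w 7.7 t 49.4
```

View pics/s23.png

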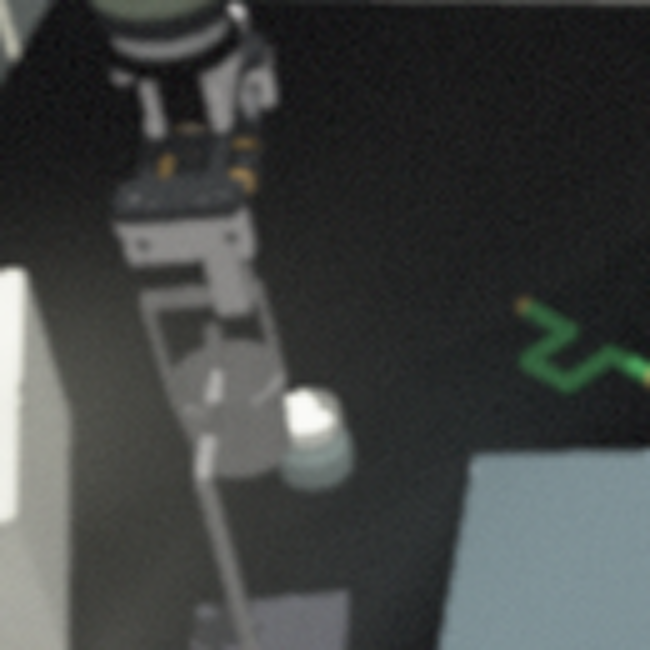

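```bash
python3 -m pendant '[{"rot":[0.002,0.002,0],"travel":[1,12,2],"grip":4},{"rot":[0,0,0],"travel":[0,14,2],"grip":4},{"rot":[0,0,0],"travel":[0,14,2],"grip":4},{"rot":[0,0,0],"travel":[0,0,0],"grip":4},{"rot":[0,0,0],"travel":[0,0,0],"grip":4}]'
python3 - <<'E'
from h import *
go([.5389,-.4199,.2197],1.731)
E
```

```text
time: 49.95
ee_pos: [0.5346, -0.4204, 0.2554]
ee_rot: [-0.001, 0.647, 0.763, -0.0]
contact_force: [0.3, -0.1, -0.8]
grip_width: 0.0074
rot [-0.001 -0.001  0.004] n>= 1.0 | travel(final frame) [-0.2  4.4 35.7] (now frame) [-0.2  4.4 35.7] n>= 1.0 F [ 0.3 -0.1 -0.8] w 7.4 t 50.0
```

```bash
python3 -m pendant '[{"rot":[0,0,0],"travel":[0,2,10],"grip":4},{"rot":[0,0,0],"travel":[0,2,10],"grip":4},{"rot":[0,0,0],"travel":[0,0,6],"grip":4},{"rot":[0,0,0],"travel":[0,0,0],"grip":4},{"rot":[0,0,0],"travel":[0,0,0],"grip":4}]'
python3 -m pendant '[{"rot":[0,0,0],"travel":[0,0,3],"grip":4},{"rot":[0,0,0],"travel":[0,0,0],"grip":4}]'
python3 -m pendant '[{"rot":[0,0,0],"travel":[0,0,2],"grip":4},{"rot":[0,0,0],"travel":[0,0,0],"grip":4}]'
```

```text
time: 50.45
ee_pos: [0.5371, -0.4197, 0.2257]
ee_rot: [-0.002, 0.647, 0.762, -0.001]
contact_force: [0.2, 0.0, -1.7]
grip_width: 0.0077
time: 50.65
ee_pos: [0.5368, -0.42, 0.2227]
ee_rot: [-0.002, 0.647, 0.762, -0.001]
contact_force: [0.0, -0.7, -1.9]
grip_width: 0.0077
time: 50.85
ee_pos: [0.5369, -0.4203, 0.2212]
ee_rot: [-0.002, 0.648, 0.762, -0.001]
contact_force: [-0.4, -0.4, -2.4]
grip_width: 0.0073
```

```bash
python3 -m pendant '[{"rot":[0,0,0],"travel":[0,0,2],"grip":4},{"rot":[0,0,0],"travel":[0,0,0],"grip":4}]'
python3 -m pendant '[{"rot":[0,0,0],"travel":[0,0,1],"grip":4},{"rot":[0,0,0],"travel":[0,0,0],"grip":4}]'
python3 - <<'E'
from h import *
snap('scene','s24.png',(150,130,280,260),5)
E
```

```text
time: 51.05
ee_pos: [0.5373, -0.4207, 0.2203]
ee_rot: [-0.001, 0.648, 0.762, -0.001]
contact_force: [-0.5, -0.4, -1.7]
grip_width: 0.0074
time: 51.25
ee_pos: [0.5376, -0.4208, 0.2201]
ee_rot: [-0.0, 0.647, 0.762, -0.001]
contact_force: [-0.6, -0.6, -1.1]
grip_width: 0.0074
```

View pics/s24.png

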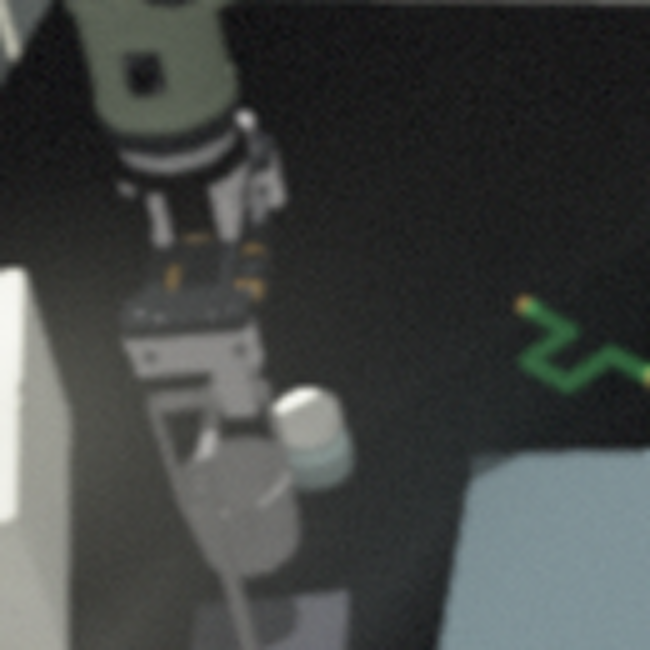

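Descent stops at TCP z = 0.220 m, against 0.2197 m expected, so the bar is on the arm. I release and rise.

```bash
python3 -m pendant '[{"rot":[0,0,0],"travel":[0,0,0],"grip":12},{"rot":[0,0,0],"travel":[0,0,0],"grip":16},{"rot":[0,0,0],"travel":[0,0,0],"grip":26},{"rot":[0,0,0],"travel":[0,0,0],"grip":26},{"rot":[0,0,0],"travel":[0,0,0],"grip":26},{"rot":[0,0,0],"travel":[0,0,-8],"grip":26},{"rot":[0,0,0],"travel":[0,0,-15],"grip":26},{"rot":[0,0,0],"travel":[0,0,-30],"grip":26},{"rot":[0,0,0],"travel":[0,0,-30],"grip":26},{"rot":[0,0,0],"travel":[0,0,-30],"grip":26},{"rot":[0,0,0],"travel":[0,0,0],"grip":26}]'
python3 - <<'E'
from h import *
snap('scene','s25.png',(150,100,280,260),4);snap('wrist','w25.png')
E
```

```text
time: 52.4
ee_pos: [0.538, -0.421, 0.3422]
ee_rot: [0.002, 0.647, 0.762, -0.001]
contact_force: [0.6, -0.1, 0.7]
grip_width: 0.0256
```

View pics/s25.png

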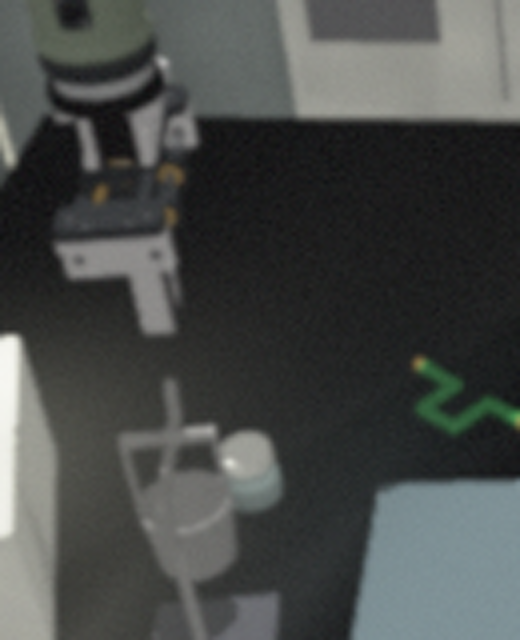

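View pics/w25.png

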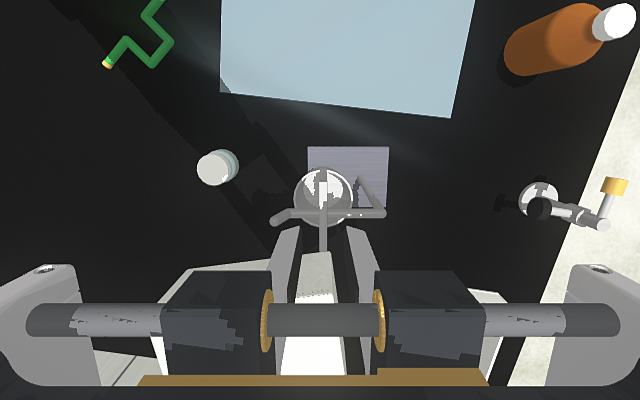

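The pail hangs by its bar across the arm (scene crop (168,437)), and the jar is upright. I retreat, wait, and do a last check.

```bash
python3 -m pendant '[{"rot":[0,0,0],"travel":[0,0,-25],"grip":26},{"rot":[0,0,0],"travel":[0,-20,-20],"grip":26},{"rot":[0,0,0],"travel":[20,-35,0],"grip":26},{"rot":[0,0,0],"travel":[30,-35,0],"grip":26},{"rot":[0,0,0],"travel":[30,-35,0],"grip":26},{"rot":[0,0,0],"travel":[20,-10,0],"grip":26},{"rot":[0,0,0],"travel":[0,0,0],"grip":26},{"rot":[0,0,0],"travel":[0,0,0],"grip":26},{"rot":[0,0,0],"travel":[0,0,0],"grip":26},{"rot":[0,0,0],"travel":[0,0,0],"grip":26},{"rot":[0,0,0],"travel":[0,0,0],"grip":26},{"rot":[0,0,0],"travel":[0,0,0],"grip":26}]'
python3 - <<'E'
from h import *
snap('scene','s26.png');snap('top','t26.png')
for n,roi in(('top',(250,105,345,210)),('scene',(305,215,395,305))):
    L=load(n);P=cloud(n,L);x0,y0,x1,y1=roi;Q=P[y0:y1,x0:x1].reshape(-1,3)
    k=Q[(Q[:,2]>.066)&(Q[:,2]<.13)];k=k[np.isfinite(k[:,0])]
    pl=k[k[:,2]<.09]; A=np.c_[pl[:,:2]-CX,np.ones(len(pl))]
    print(n,np.median(pl[:,2]).round(4),np.linalg.lstsq(A,pl[:,2],rcond=None)[0].round(4),cv2.minAreaRect(k[:,:2].astype(np.float32)))
L=load('scene');P=cloud('scene',L);Q=P[150:275,165:235].reshape(-1,3);k=Q[(Q[:,2]>.15)&(Q[:,0]>.45)]
for lo,hi in((.2,.216),(.14,.155)):
    j=Q[(Q[:,2]>lo)&(Q[:,2]<hi)]; print(lo,len(j),j.min(0).round(3),j.max(0).round(3))
E
```

```text
time: 53.7
ee_pos: [0.3739, -0.3404, 0.3702]
ee_rot: [-0.016, 0.649, 0.761, -0.001]
contact_force: [-0.5, 0.4, -0.3]
grip_width: 0.0259
top 0.0784 [0.0009 0.0006 0.0784] ((0.5759674310684204, 0.04400056600570679), (0.18688394129276276, 0.24350756406784058), 76.4494400024414)
scene 0.0788 [-0.005   0.0006  0.0787] ((0.5767369866371155, 0.04255133867263794), (0.1868884563446045, 0.2506636679172516), 76.37476348876953)
0.2 168 [ 0.501 -0.477  0.2  ] [ 0.607 -0.405  0.216]
0.14 95 [ 0.506 -0.477  0.14 ] [ 0.606 -0.404  0.155]
```

View pics/s26.png

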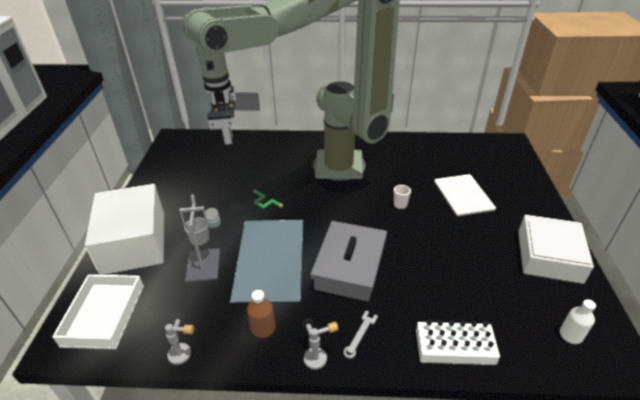

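View pics/t26.png

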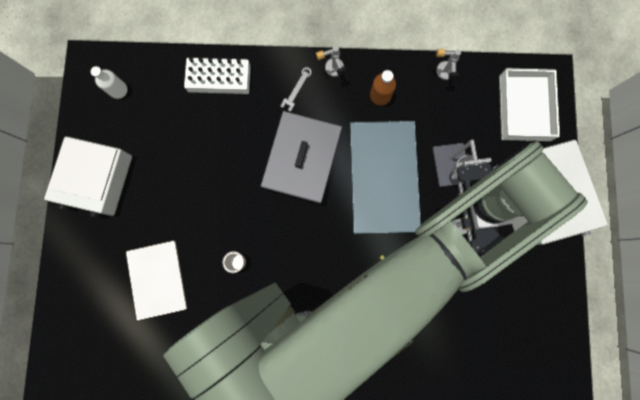

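The last pictures show the lid seated at (350,260) in the scene view, the pail hanging at (196,230), and the jar upright at (212,217). The mat is empty and the green look-alike has not moved.

```bash
python3 -c "
from bench import manip
print(manip.close_job())"
```

```text
the job is handed in; nothing more can be done
None
```

I handed the job in at about 54 s, with every part of the task done.

- **Tubes:** Three steel tubes were on the mat, and they now sit in notch pairs 1, 2 and 3. Wrist and scene pictures taken before the lid went on showed each one down in its notches with the bend hanging below. I left the green look-alike alone.
- **Lid:** It is fully seated and level. From close up the plate top measured 78.9 mm, against 79 mm expected. The final top view gave 78.4 mm and the scene view 78.8 mm, both within the camera's accuracy.
- **Pail:** It hangs by its handle bar on the level part of the hook arm, close to the rest point. It stayed there after I released it, with the robot clear.
- **Jar:** It is still upright.

No check failed. The largest disagreement was a slight tilt of the lid in the scene view (about 0.005 rad), which the close-up and the top view did not show. I put that down to the camera's distance. I saw no sign of anything having been knocked aside during the run.

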